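Clamp the mould lid: strap, wing nut, wrench

TASK

Clamp down the lid of the round steel mould on the blue turntable: swing the hooked strap fully home around the stud, then with the fingers push the big wing nut round clockwise (seen from above) until its wings lie in line with the strap. Then take the larger open-ended wrench, the one that fits the nut, slip it fully onto the nut's hexagon and turn the nut on clockwise until it comes to its stop (about a sixth of a turn), with the wrench only. Finally lay that wrench flat back on the wooden wrench rest, and leave the smaller wrench and the bottle where they are.

Things in the scene. Friction and masses are not known exactly. Their poses are not given: they have to be found in the camera images.
- rig: Clamp rig, fixed: blue turntable 240 mm across, top 36 mm above the table, centred 85 mm along rig +y from the stud. Origin on the table under the axis of the steel stud (24 mm thick, top at 158 mm) that carries the wing nut; z up. Strap pivot 170 mm along +y from the stud; midway stands the steel mould, 84 mm across, lid top at 72 mm.
- strap (a joint): Hooked steel strap, bar 30 mm wide, 14 mm thick, 73 to 87 mm above the table, on a vertical pin at the rig's (0, 170 mm). Rad: 0 = home at its stop, bar along rig y from pivot to stud, hook around the stud under the nut; grows (to 1.2) as the free end swings out to rig -x, so push it home towards rig +x. Stays where left; about 3 N at mid-length moves it.
- strap_push (a point): Point on the strap's flat side face that looks to the rig's -x when home: 85 mm from the pivot towards the hook, at mid-thickness (80 mm above the table). Push here to close the strap.
- nut (a joint): Turn of the captive wing nut, rad; grows clockwise seen from above (tightening). 1.6 = wings along rig y, in line with the closed strap (hand-tight); 2.65 = hard stop (tight). Below 1.6 the wings are turned anticlockwise by (1.6 - value). Starts at 0 to 0.5, stays where left, does not rise or sink, stiffens: 0.1 N m at 0, 0.35 at 1.6, 0.55 at the stop.
- wingnut: Steel wing nut. Hexagon 56 mm across flats, 92 to 116 mm above the table; on it a hub 40 mm across with a pair of upright wings in line, 12 mm thick, reaching 50 mm from the axis, 118 to 144 mm above the table. Origin on the axis at 88 mm; y runs along the wings, square to two flats; x (and every 60 degrees on) points to a corner.
- nut_mid (a point): Centre of the hexagon: on the nut's axis, 104 mm above the table. A wrench goes on level, from the side, below the wings and above the strap, its handle in line with a corner of the hexagon; handle directions between rig -x and +x on the -y side are free of the strap and mould.
- wrench: Larger open-ended steel wrench, loose, 209 mm long, 14 mm thick, 0.26 to 0.35 kg. Origin: jaw centre on the underside; x points out of the jaw, handle to -x. Opening 60 mm, from 34 mm behind to 20 mm ahead of the origin, then flared tips to 37 mm; head 97 mm wide, ends 52 mm behind. Handle 24 mm wide to 172 mm behind; grip 100 mm behind; mass centre about 68 mm behind.
- wrench_mid (a point): Point of the larger wrench 70 mm behind its jaw centre, at mid-thickness.
- small_wrench: The smaller open-ended wrench, same length and thickness, jaw opening only 36 mm and head about 70 mm wide: does not fit the nut, to be left alone. Origin and axes as on the larger one. The two wrenches may lie in either order.
- rest: Wooden wrench rest, fixed: board 210 x 270 mm, 8 mm thick; two rails along its y, 22 mm wide, 260 mm long, tops 30 mm above the table, centred 27 mm ahead (+x) of and 80 mm behind the origin (centre of the underside, z up). The wrenches lie across the rails 130 mm apart, jaws to +x, jaw centres about 70 mm ahead of the origin; open space under the handles.
- bottle: Clear water bottle, 64 mm across, 200 mm tall, left of the rig; bystander. Origin at the underside.
Things that resemble listed ones, but are neither listed nor needed, are in the scene too. What is shaped like the rig but pink is not meant.

How it is judged:
By the outcome, as a careful person would: the job done as asked, in the order asked, and still so for the second after the job is handed in, with the robot touching nothing.
It also fails if it takes over 72 s, if anything falls off the work surface, if the arm or the gripper's body presses on something with over 40 N, if the wrist force passes 120 N, or if a joint passes its speed limit or range.

ROBOT

A 6-joint arm with a two-finger parallel gripper is mounted at the origin on the work surface. World frame = base frame: x ahead of the robot, y to its left, z up, the work surface at z = 0. Lengths are in m, angles in rad, forces in N, time in s.
With the tool pointing down it reaches from about 0.4 to 0.825 m from the base axis. Payload 7 kg.
Tool frame: the origin (TCP) lies at the very end of the fingers, on their centre line; the grasp point (between the pads) lies 19 mm behind it; z points along the fingers, y is the line along which they close (so a half turn about z gives the same grasp; the last joint's range is limited). The gripper opens to 88 mm and grips with 3 to 60 N. Pads are 19 mm wide; open, the fingers measure 130 mm over their backs; the gripper's body (78 mm by 193 mm) begins 47 mm behind the grasp point.
Start: joints at [-0.925, 0.359, 0.012, 0, -1.224, -0.288], TCP at [0.236, -0.632, 0.227] pointing down, gripper open.
Joint ranges: [-3.07, 3.07], [-1.43, 2.12], [-1.02, 1.25], [-3.03, 1.67], [-3.05, -0], [-3.03, 3.03]. Speed limits (rad/s): [2.39, 2.39, 3.01, 3.14, 3.14, 3.14].

INTERFACE

Orientations are given as [roll, pitch, yaw] about the fixed x, y, z axes, in that order (R = Rz(yaw) Ry(pitch) Rx(roll)).
In Python, from station import * gives the robot as it stands.
- The arm moves only by the tool servo_tool, never from a script. Its argument "moves" is a list of rows, each an object of numbers: "jaw": the opening, from 0 (shut) to 1 (fully open); "dx", "dy", "dz": the shift along the world's x, y, z in m; "roll": the turn about the world's z in degrees. A call has exactly 10 rows; each row shifts and turns the commanded pose from where the row before left it; what a row does not reach is not made up. A row lasts 1/8 s, in which the tool goes at most 62.5 mm and 10.7 degrees, less where a joint would pass 70% of its speed; a pose out of reach is approached as far as the arm can. A call with a gripper value outside its range is refused whole. The fingers move at their own pace and stop on an object; "newtons" is the grip in N (left out, the last holds). Time passes only in rows, so rows that do not move let the fingers close, or fill a call up. It gives the time, the measured TCP pose, the force, the opening and the grip force at its end, in the units of the state.
- get_state(): the state, without advancing time (a new reading comes with each control period).
- grab_frame(name): name is "scene" or "top" or "wrist"; returns (picture, depth): 420x560x3 uint8, red, green, blue; 420x560 float32, m along the optical axis (not along the pixel's ray), 0 where there is no reading.
- calibration(name): a dict with "intrinsics" (3x3 intrinsics, pixels), "k1" (the pictures are not rectified: a ray, as slopes to the right and down, at radius r is drawn at 1 + k1 r^2 times it, then the intrinsics apply), "R" (3x3) and "t" (3): a world point X has camera coordinates R X + t. Camera axes: x right, y down, z forward; pixel columns grow to the right and rows downward; lengths in m; the calibration is good to about 2 mm. A picture is of the moment at which its call begins: read the wrist's pose just before it. calibration takes no time and is no camera call; for the wrist camera it gives the pose at the moment of the call.
- job_done(): hands the job in; it is judged then, once.
The state is a dict: "t": time; "q": joint angles; "qd": joint speeds; "joint_efforts": joint torques, N m; "eef_pos": TCP position; "ee_rot": TCP orientation; "force": force on the tool from outside, world axes, zero at the start; "moment": the same for the moment, N m; "width": finger opening in m; "gripper_force": force on a finger pad.
Only numpy, scipy, OpenCV 4.12 (cv2) and the standard library are available. Lean on these libraries where they do the work, as an engineer would, in place of code of your own. Each camera call takes 0.05 s, during which the arm holds its last target. There are 200 camera calls.

## Working session

There is one attempt and no reset: what is moved stays moved. The work goes in short steps, Python scripts to look and compute and a tool call to move; the robot and the scene stay as the last step left them, time stands still between calls to the robot, and variables do not carry over. Pictures are saved under pics/ and viewed, at most 10 in all, crops included, and the job is handed in when it is done.

Besides the shell and the picture viewer there is one more tool, called after "Emit:" as name([rows], argument=value, ...), one row to a line, values as JSON. servo_tool: Moves the arm, as the interface text tells. Its arguments: {"type":"object","properties":{"moves":{"type":"array","items":{"type":"object","properties":{"jaw":{"type":"number"},"dx":{"type":"number"},"dy":{"type":"number"},"dz":{"type":"number"},"roll":{"type":"number"}}}},"newtons":{"type":"number"}},"required":["moves"]}

```bash
mkdir -p pics; ls
cat > h.py <<'E'
from station import *
import numpy as np, cv2
def ray(name,px,c=None):
    c=c or calibration(name);K=np.array(c["intrinsics"]);R=np.array(c["R"]);t=np.array(c["t"])
    p=np.atleast_2d(np.array(px,float))
    d=cv2.undistortPoints(p.reshape(-1,1,2),K,np.array([c["k1"],0,0,0.])).reshape(-1,2)
    return -R.T@t,(R.T@np.c_[d,np.ones(len(d))].T).T
def onz(name,px,z,c=None):
    o,d=ray(name,px,c); return o+d*((z-o[2])/d[:,2])[:,None]
def proj(name,X,c=None):
    c=c or calibration(name);R=np.array(c["R"])
    return cv2.projectPoints(np.atleast_2d(np.array(X,float)),cv2.Rodrigues(R)[0],np.array(c["t"],float),np.array(c["intrinsics"]),np.array([c["k1"],0,0,0.]))[0].reshape(-1,2)
def save(n,im): cv2.imwrite("pics/"+n+".png",im[...,::-1])
E
python3 - <<'E'
from h import *
print(get_state())
for n in("scene","top"):
    c=calibration(n);im,d=grab_frame(n);save(n+"0",im);np.savez(n+"0.npz",im=im,d=d);print(n,c)
E
```

```text
pics
{'t': 0.0, 'q': array([-9.24907995e-01,  3.59387610e-01,  1.10460720e-02, -3.75619195e-04,
       -1.22408708e+00, -2.88099401e-01]), 'qd': array([-6.86652280e-04,  4.40621674e-05, -2.21929750e-04, -2.38953379e-04,
       -3.38258962e-04,  3.96515709e-04]), 'joint_efforts': array([ 5.94085723e-04, -5.82719815e+01,  2.93070334e+01,  6.99805006e+00,
        6.90027126e-03, -1.55395710e-04]), 'eef_pos': array([ 0.23619451, -0.63179615,  0.22561206]), 'ee_rot': array([ 3.13992730e+00, -1.25281632e-04, -2.78393154e+00]), 'force': array([ 0.66597784, -1.13403145,  0.61867624]), 'moment': array([0.03277963, 0.00522868, 0.02099335]), 'gripper_force': 0.0, 'width': 0.08778706486149872}
scene {'intrinsics': array([[412.40717325,   0.        , 275.61072513],
       [  0.        , 412.40717325, 210.95308152],
       [  0.        ,   0.        ,   1.        ]]), 'k1': -0.11540587723261783, 'R': array([[-0.33186587,  0.94316934,  0.0172234 ],
       [ 0.76763073,  0.28062233, -0.57618935],
       [-0.5482774 , -0.17799637, -0.81713474]]), 't': array([ 0.12826699, -0.32469648,  1.57114893])}
top {'intrinsics': array([[493.66197763,   0.        , 281.9374826 ],
       [  0.        , 493.66197763, 208.93902888],
       [  0.        ,   0.        ,   1.        ]]), 'k1': -0.16197592694473884, 'R': array([[ 2.97285827e-02, -9.99548976e-01,  4.24911205e-03],
       [-9.84973610e-01, -3.00180810e-02, -1.70076166e-01],
       [ 1.70127008e-01,  8.70860148e-04, -9.85421759e-01]]), 't': array([0.0390181 , 0.47746505, 1.5215892 ])}
```

View pics/top0.png

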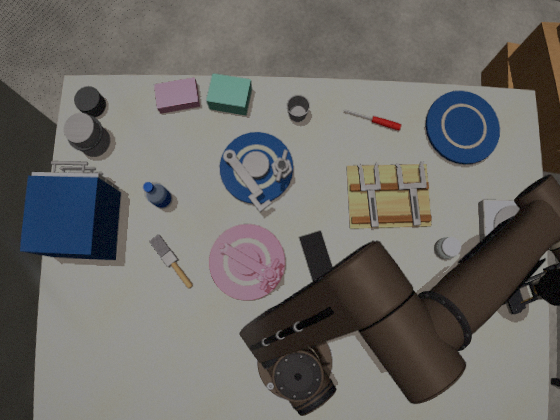

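View pics/scene0.png

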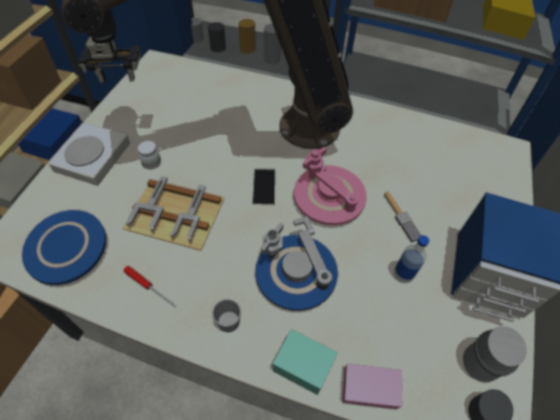

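Top view: blue turntable is at (257,168), the nut at about (282,166), and the strap runs from its pivot (230,155) to the hook (265,210). The rest is at (390,196). Its two wrenches have their jaws up in the picture (+x), at (370,175) and (411,175). The bottle is at (157,195).

Run:
```python
from h import *
a=np.load("top0.npz")["im"];b=np.load("scene0.npz")["im"]
f=lambda x,r,c:cv2.resize(x[r:r+100,c:c+130],(400,300),interpolation=cv2.INTER_CUBIC)
save("crop0",np.vstack([np.hstack([f(a,125,205),f(a,150,325)]),np.hstack([f(b,205,235),f(b,165,110)])]))
hsv=cv2.cvtColor(a,cv2.COLOR_RGB2HSV)
# turntable ellipse
m=cv2.inRange(hsv,(100,120,40),(125,255,255))
cs,_=cv2.findContours(m,cv2.RETR_EXTERNAL,cv2.CHAIN_APPROX_NONE)
for c in cs:
    if cv2.contourArea(c)>800:
        h=cv2.convexHull(c);e=cv2.fitEllipse(h);print("blue",e,onz("top",[e[0]],.036))
m=cv2.inRange(hsv,(18,60,100),(35,255,255));m[:, :335]=0
p=np.argwhere(m)[:,::-1];p=p[(p[:,0]<445)&(p[:,1]>150)&(p[:,1]<240)]
r=cv2.minAreaRect(p.astype(np.float32));bx=cv2.boxPoints(r);print("rest",r,onz("top",bx,.008),onz("top",[r[0]],.008))
```

```text
blue ((60.912349700927734, 216.15721130371094), (89.45262145996094, 102.73922729492188), 14.003795623779297) [[0.43088436 0.77608204 0.036     ]]
blue ((462.55572509765625, 126.89891052246094), (68.97016143798828, 76.05921936035156), 132.8158416748047) [[ 0.77589123 -0.54670152  0.036     ]]
rest ((388.8586730957031, 195.61746215820312), (62.935001373291016, 82.66667175292969), 88.15238952636719) [[ 0.63353648 -0.15519969  0.008     ]
 [ 0.65319045 -0.43421644  0.008     ]
 [ 0.44091858 -0.43577903  0.008     ]
 [ 0.42466034 -0.16310743  0.008     ]] [[ 0.53668419 -0.29544234  0.008     ]]
```

View pics/crop0.png

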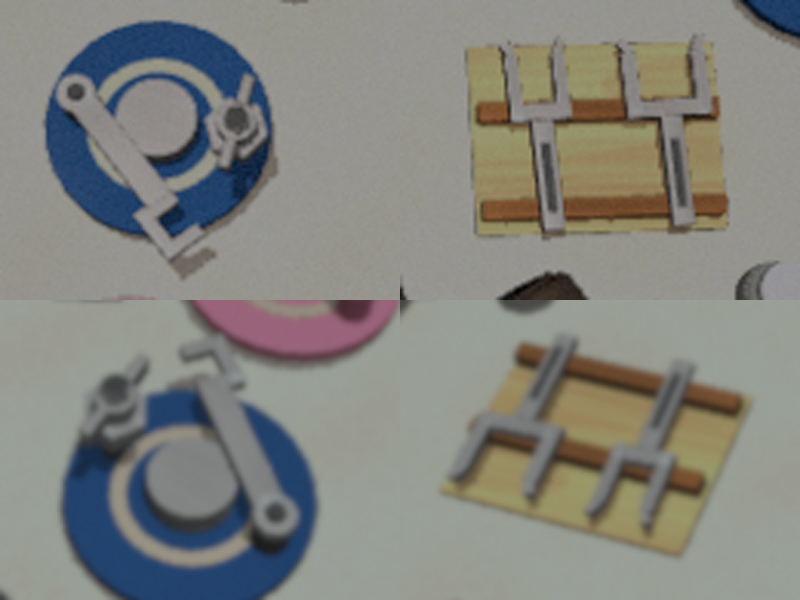

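The crops show the nut (crop 238,118), with its wings close to world x. The strap is swung out to world -x with its hook at crop (165,235), so the rig is nearly aligned with the world. The larger wrench is the right-hand one in the top view (head spans 620–715, against 505–570), on the -y side.

Run:
```python
from h import *
s=130/400
T=lambda p,o:[p[0]*s+o[0],p[1]*s+o[1]]
A=lambda *p:[T(q,(205,125)) for q in p]; B=lambda *p:[T((q[0]-400,q[1]),(325,150)) for q in p]
print("stud",onz("top",A((238,117)),.158)); print("mould",onz("top",A((157,117)),.072)); print("pivot",onz("top",A((76,92)),.09))
print("wings",onz("top",A((244,80),(224,164)),.144))
print("bar",onz("top",A((76,92),(155,205)),.087))
print("hookcorner",onz("top",A((172,254),(205,232),(135,212)),.087))
print("big tips,sides,handle end",onz("top",B((626,45),(697,40),(628,108),(712,108),(672,115),(684,225)),.044))
print("small handle",onz("top",B((541,120),(553,230)),.044))
C=lambda *p:[T((q[0],q[1]-300),(235,205)) for q in p]
print("scene stud",onz("scene",C((117,387)),.158),"pivot",onz("scene",C((275,513)),.09),"mould",onz("scene",C((192,478)),.072))
D=lambda *p:[T((q[0]-400,q[1]-300),(110,165)) for q in p]
print("scene big handle end, tips",onz("scene",D((565,338),(460,475),(532,495)),.044))
print("rails", onz("top",B((480,112),(718,108),(484,211),(725,207)),.03))
d=np.load("top0.npz")["d"];print(d[160:168,278:288].round(3))
```

```text
stud [[0.59448072 0.05616021 0.158     ]]
mould [[0.6152114  0.13947273 0.072     ]]
pivot [[0.63435378 0.22204288 0.09      ]]
wings [[0.63601315 0.0514241  0.144     ]
 [0.55070304 0.06838949 0.144     ]]
bar [[0.63520739 0.22238513 0.087     ]
 [0.51986944 0.136984   0.087     ]]
hookcorner [[0.47046096 0.11805077 0.087     ]
 [0.49380518 0.08586164 0.087     ]
 [0.51209848 0.15678119 0.087     ]]
big tips,sides,handle end [[ 0.63296273 -0.32034902  0.044     ]
 [ 0.6414493  -0.39738255  0.044     ]
 [ 0.56487161 -0.32137665  0.044     ]
 [ 0.56804209 -0.41171271  0.044     ]
 [ 0.55899127 -0.36836126  0.044     ]
 [ 0.44281188 -0.37914749  0.044     ]]
small handle [[ 0.54893339 -0.22911208  0.044     ]
 [ 0.4337474  -0.24143267  0.044     ]]
scene stud [[0.59620449 0.06356054 0.158     ]] pivot [[0.6315578  0.22452394 0.09      ]] mould [[0.61366982 0.14319734 0.072     ]]
scene big handle end, tips [[ 0.44726238 -0.37368858  0.044     ]
 [ 0.64192061 -0.38854975  0.044     ]
 [ 0.63760237 -0.30799012  0.044     ]]
rails [[ 0.55848062 -0.16711788  0.03      ]
 [ 0.5715362  -0.42250846  0.03      ]
 [ 0.4536067  -0.17184334  0.03      ]
 [ 0.46525664 -0.42763357  0.03      ]]
[[1.488 1.488 1.467 1.471 1.476 1.482 1.488 1.517 1.511 1.509]
 [1.47  1.474 1.468 1.469 1.465 1.467 1.479 1.481 1.514 1.514]
 [1.472 1.466 1.463 1.467 1.467 1.467 1.464 1.486 1.484 1.516]
 [1.459 1.469 1.465 1.471 1.467 1.47  1.465 1.471 1.478 1.514]
 [1.471 1.471 1.466 1.465 1.465 1.464 1.465 1.467 1.487 1.488]
 [1.469 1.466 1.466 1.467 1.467 1.465 1.469 1.479 1.481 1.479]
 [1.467 1.466 1.465 1.467 1.462 1.467 1.466 1.48  1.482 1.487]
 [1.482 1.473 1.466 1.469 1.467 1.476 1.475 1.479 1.48  1.486]]
```

Emit:
servo_tool([
  {"dx": 0.03,"dy": 0.03,"dz": 0.02,"jaw": 0},
  {"dx": 0.035,"dy": 0.04,"dz": 0.02,"roll": 5},
  {"dx": 0.035,"dy": 0.04,"dz": 0.02,"roll": 10},
  {"dx": 0.03,"dy": 0.04,"dz": 0.02,"roll": 10},
  {"dx": 0.03,"dy": 0.04,"dz": 0.02,"roll": 10},
  {"dx": 0.02,"dy": 0.04,"dz": 0.02,"roll": 10},
  {"dx": 0.02,"dy": 0.04,"roll": 10},
  {"dx": 0.01,"dy": 0.03,"roll": 2},
  {},
  {},
])

```text
$.moves[0]: bad value
```

Run:
```python
from h import *
c=calibration("wrist");im,d=grab_frame("wrist");save("w1",im);np.savez("w1.npz",im=im,d=d,c=np.array(c,dtype=object))
s=get_state();print(s["t"],s["eef_pos"],s["ee_rot"],s["q"])
for k in("intrinsics","k1","R","t"):print(c[k])
```

```text
0.15 [ 0.2362341  -0.63191245  0.22582911] [ 3.14027804e+00 -1.60085361e-04 -2.78386906e+00] [-9.24889517e-01  3.59248394e-01  1.12792453e-02 -2.34066990e-04
 -1.22413308e+00 -2.88103653e-01]
[[338.04694709   0.         281.80562143]
 [  0.         338.04694709 211.5349489 ]
 [  0.           0.           1.        ]]
-0.07810396224677296
[[-0.35026511  0.93664926  0.0015838 ]
 [ 0.90238197  0.33699651  0.26858914]
 [ 0.25104009  0.0955066  -0.96325353]]
[ 0.67406803 -0.03321078  0.38939333]
```

View pics/w1.png

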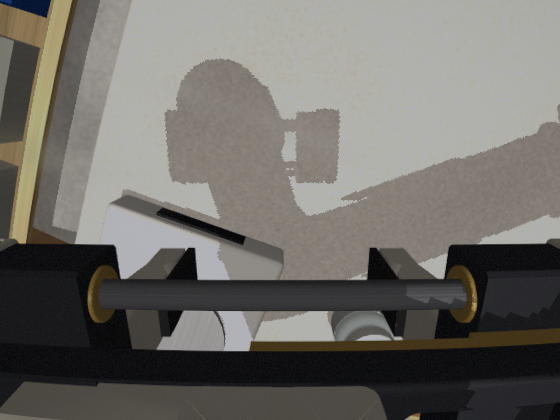

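The arm did not move because the rows need every field. The wrist picture shows the view ahead of the fingers, towards tool +x.

Emit:
servo_tool([
  {"dx": 0.03,"dy": 0.03,"dz": 0.02,"roll": 0,"jaw": 0},
  {"dx": 0.035,"dy": 0.04,"dz": 0.02,"roll": 5,"jaw": 0},
  {"dx": 0.035,"dy": 0.04,"dz": 0.02,"roll": 10,"jaw": 0},
  {"dx": 0.03,"dy": 0.05,"dz": 0.02,"roll": 10,"jaw": 0},
  {"dx": 0.03,"dy": 0.055,"dz": 0.02,"roll": 10,"jaw": 0},
  {"dx": 0.02,"dy": 0.055,"dz": 0.02,"roll": 10,"jaw": 0},
  {"dx": 0.02,"dy": 0.055,"dz": 0,"roll": 10,"jaw": 0},
  {"dx": 0.01,"dy": 0.05,"dz": 0,"roll": 2,"jaw": 0},
  {"dx": 0,"dy": 0,"dz": 0,"roll": 0,"jaw": 0},
  {"dx": 0,"dy": 0,"dz": 0,"roll": 0,"jaw": 0},
])

```text
t: 1.4
eef_pos: [0.4449, -0.2598, 0.3456]
ee_rot: [-3.142, -0.0, -1.788]
force: [-0.1, -0.2, -0.1]
width: 0.001
gripper_force: 0.0
```

```bash
cat >> h.py <<'E'
def wshot(n):
    c=calibration("wrist");im,d=grab_frame("wrist");save(n,im);np.savez(n+".npz",im=im,d=d,c=np.array(c,dtype=object));return im,d,c
def wload(n):
    z=np.load(n+".npz",allow_pickle=True);return z["im"],z["d"],z["c"].item()
E
python3 -c "
from h import *
wshot('w2')"
```

Emit:
servo_tool([
  {"dx": 0.01,"dy": 0.05,"dz": 0,"roll": 0,"jaw": 0},
  {"dx": 0.01,"dy": 0.055,"dz": 0,"roll": 0,"jaw": 0},
  {"dx": 0.01,"dy": 0.055,"dz": 0,"roll": 0,"jaw": 0},
  {"dx": 0.01,"dy": 0.055,"dz": 0,"roll": 0,"jaw": 0},
  {"dx": 0.01,"dy": 0.055,"dz": 0,"roll": 0,"jaw": 0},
  {"dx": 0.01,"dy": 0.055,"dz": 0,"roll": 0,"jaw": 0},
  {"dx": 0.01,"dy": 0.055,"dz": 0,"roll": 0,"jaw": 0},
  {"dx": 0.01,"dy": 0.055,"dz": 0,"roll": 0,"jaw": 0},
  {"dx": 0.007,"dy": 0.042,"dz": 0,"roll": 0,"jaw": 0},
  {"dx": 0,"dy": 0,"dz": 0,"roll": 0,"jaw": 0},
])

```text
t: 2.7
eef_pos: [0.5328, 0.2183, 0.3439]
ee_rot: [3.14, -0.002, -1.789]
force: [-0.5, 0.5, -0.7]
width: 0.0005
gripper_force: 0.0
```

```bash
python3 -c "
from h import *
a,_,_=wshot('w3');b,_,_=wload('w2');s=get_state();print(s['eef_pos'],s['ee_rot'],s['q'])
save('w23',np.hstack([cv2.resize(b,(400,300)),cv2.resize(a,(400,300))]))"
```

```text
[0.53256634 0.21703772 0.34430962] [ 3.14024811e+00 -1.88145041e-03 -1.78940576e+00] [ 7.27015454e-01  1.41874781e-01 -1.40801486e-02  1.09798584e-05
 -1.41715387e+00 -9.45627848e-01]
```

View pics/w23.png

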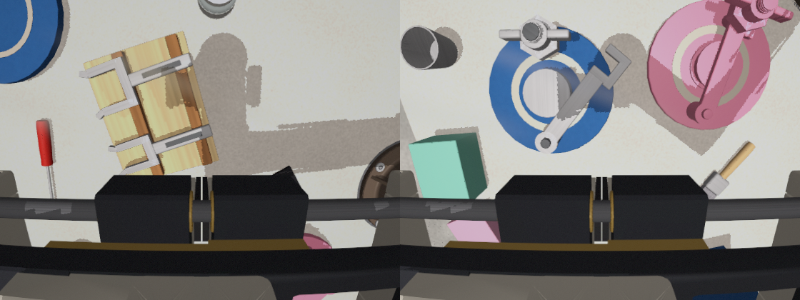

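Left half (w2): the larger wrench is the upper one, with its head near (110,85) and handle end at (190,62). Right half (w3): the nut and stud are at (535,36) with wings from (500,33) to (570,38), the pivot is at (547,142), and the strap is open with its hook at (620,65).

Run:
```python
from h import *
a,_,_=wload('w2');b,_,_=wload('w3')
f=lambda x,r,c:cv2.resize(x[r:r+225,c:c+150],(400,600),interpolation=cv2.INTER_CUBIC)
save("crop2",np.hstack([cv2.resize(a[40:240,110:310],(400,400)),cv2.resize(b[20:220,120:320],(400,400))]))
```

```text
(no output)
```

View pics/crop2.png

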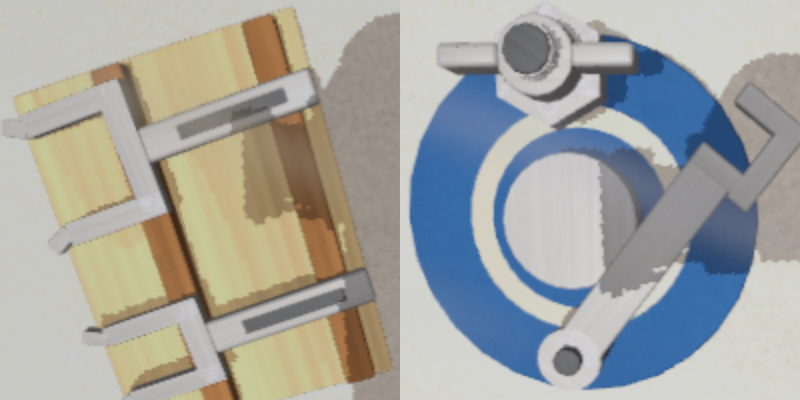

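Run:
```python
from h import *
_,d2,c2=wload('w2');_,d3,c3=wload('w3')
W=lambda z,*p:onz("wrist",[(x/2+110,y/2+40) for x,y in p],z,c2)[:,:2].round(4)
V=lambda z,*p:onz("wrist",[((x-400)/2+120,y/2+20) for x,y in p],z,c3)[:,:2].round(4)
S=V(.158,(525,47))[0];P=V(.088,(568,359))[0];M=V(.072,(570,220))[0]
print("S",S,"P",P,"M",M,"yaw",np.degrees(np.arctan2(*(P-S)))*-1,np.linalg.norm(P-S),np.linalg.norm(M-S))
w=V(.144,(442,50),(632,51));print("wing",w,w.mean(0),np.degrees(np.arctan2(*(w[1]-w[0])[::-1])))
print("bar edges",V(.087,(545,330),(690,150),(600,345),(735,195)))
h=W(.044,(304,71),(317,99),(144,130),(153,160));e=h[:2].mean(0);b=h[2:].mean(0)
u=(b-e)/np.linalg.norm(b-e);print("handle",h,"end",e,"ang",np.degrees(np.arctan2(u[1],u[0])),"origin",e+.172*u, "grip",e+.072*u)
hd=W(.044,(121,82),(166,212));print("head back",hd,np.linalg.norm(hd[0]-hd[1]),"mid",hd.mean(0))
h=W(.044,(360,270),(373,298),(208,322),(220,350));print("small",h)
# depth checks
for p,d,c in (((215,100),d2,c2),((525,47),d3,c3)):
    px=(p[0]/2+110,p[1]/2+40) if d is d2 else ((p[0]-400)/2+120,p[1]/2+20)
    o,r=ray("wrist",[px],c);z=np.median(d[int(px[1])-2:int(px[1])+3,int(px[0])-2:int(px[0])+3]);print(z,o+r[0]*z)
```

```text
S [0.5934 0.0591] P [0.6336 0.2233] M [0.6127 0.1408] yaw -13.75675407738174 0.1690493419093964 0.08394867479597282
wing [[0.6376 0.0466]
 [0.5454 0.0696]] [0.5915 0.0581] 165.9930039922759
bar edges [[0.6429 0.2024]
 [0.5299 0.1177]
 [0.6117 0.2192]
 [0.5097 0.1486]]
handle [[ 0.4423 -0.3877]
 [ 0.438  -0.369 ]
 [ 0.5532 -0.3755]
 [ 0.5527 -0.3556]] end [ 0.44015 -0.37835] ang 6.473955968672272 origin [ 0.61105319 -0.35895673] grip [ 0.51169087 -0.37023189]
head back [[ 0.5596 -0.4081]
 [ 0.5536 -0.3207]] 0.08760570757661858 mid [ 0.5566 -0.3644]
small [[ 0.4344 -0.2537]
 [ 0.4297 -0.2326]
 [ 0.546  -0.2408]
 [ 0.5431 -0.2193]]
0.4356645 [ 0.5032358  -0.38346549  0.04045025]
0.3127768 [0.59366134 0.05880295 0.1568915 ]
```

Emit:
servo_tool([
  {"dx": 0,"dy": 0,"dz": -0.05,"roll": 0,"jaw": 0},
  {"dx": 0,"dy": 0,"dz": -0.06,"roll": 0,"jaw": 0},
  {"dx": 0,"dy": 0,"dz": -0.06,"roll": -1,"jaw": 0},
  {"dx": 0,"dy": 0,"dz": -0.06,"roll": 0,"jaw": 0},
  {"dx": 0,"dy": 0,"dz": -0.037,"roll": 0,"jaw": 0},
  {"dx": 0,"dy": 0,"dz": 0,"roll": 0,"jaw": 0},
  {"dx": 0.005,"dy": -0.014,"dz": 0,"roll": 0,"jaw": 0},
  {"dx": 0.006,"dy": -0.016,"dz": 0,"roll": 0,"jaw": 0},
  {"dx": 0.006,"dy": -0.016,"dz": 0,"roll": 0,"jaw": 0},
  {"dx": 0.006,"dy": -0.016,"dz": 0,"roll": 0,"jaw": 0},
])

```text
t: 4.0
eef_pos: [0.5556, 0.1541, 0.0794]
ee_rot: [-3.141, 0.001, -1.807]
force: [-1.3, 3.9, 0.1]
width: 0.0007
gripper_force: 1.2
```

Emit:
servo_tool([
  {"dx": 0.005,"dy": -0.001,"dz": 0,"roll": 0,"jaw": 0},
  {"dx": 0.006,"dy": -0.001,"dz": 0,"roll": 0,"jaw": 0},
  {"dx": 0.006,"dy": -0.002,"dz": 0,"roll": 0,"jaw": 0},
  {"dx": 0.004,"dy": -0.001,"dz": 0,"roll": 0,"jaw": 0},
  {"dx": 0.002,"dy": -0.001,"dz": 0,"roll": 0,"jaw": 0},
  {"dx": 0.002,"dy": 0,"dz": 0,"roll": 0,"jaw": 0},
  {"dx": 0,"dy": 0,"dz": 0,"roll": 0,"jaw": 0},
  {"dx": 0,"dy": 0,"dz": 0,"roll": 0,"jaw": 0},
  {"dx": 0,"dy": 0,"dz": 0,"roll": 0,"jaw": 0},
  {"dx": 0,"dy": 0,"dz": 0,"roll": 0,"jaw": 0},
])

```text
t: 5.25
eef_pos: [0.5801, 0.1493, 0.0788]
ee_rot: [-3.141, 0.001, -1.806]
force: [-2.2, -0.1, -0.8]
width: 0.0007
gripper_force: 1.0
```

Emit:
servo_tool([
  {"dx": 0.002,"dy": 0,"dz": -0.002,"roll": 0,"jaw": 0},
  {"dx": 0.002,"dy": -0.001,"dz": 0,"roll": 0,"jaw": 0},
  {"dx": 0.002,"dy": 0,"dz": 0,"roll": 0,"jaw": 0},
  {"dx": 0,"dy": 0,"dz": 0,"roll": 0,"jaw": 0},
  {"dx": 0,"dy": 0,"dz": 0,"roll": 0,"jaw": 0},
  {"dx": 0,"dy": 0,"dz": 0,"roll": 0,"jaw": 0},
  {"dx": 0,"dy": 0,"dz": 0,"roll": 0,"jaw": 0},
  {"dx": 0,"dy": 0,"dz": 0,"roll": 0,"jaw": 0},
  {"dx": 0,"dy": 0,"dz": 0,"roll": 0,"jaw": 0},
  {"dx": 0,"dy": 0,"dz": 0,"roll": 0,"jaw": 0},
])

```text
t: 6.5
eef_pos: [0.5845, 0.1483, 0.0767]
ee_rot: [3.139, -0.0, -1.806]
force: [-10.7, 3.1, 7.1]
width: 0.0003
gripper_force: 5.6
```

Emit:
servo_tool([
  {"dx": 0.001,"dy": 0,"dz": 0.002,"roll": 0,"jaw": 0},
  {"dx": 0.001,"dy": 0,"dz": 0,"roll": 0,"jaw": 0},
  {"dx": 0.001,"dy": 0,"dz": 0,"roll": 0,"jaw": 0},
  {"dx": 0,"dy": 0,"dz": 0,"roll": 0,"jaw": 0},
  {"dx": 0,"dy": 0,"dz": 0,"roll": 0,"jaw": 0},
  {"dx": 0,"dy": 0,"dz": 0,"roll": 0,"jaw": 0},
  {"dx": 0,"dy": 0,"dz": 0,"roll": 0,"jaw": 0},
  {"dx": 0,"dy": 0,"dz": 0,"roll": 0,"jaw": 0},
  {"dx": 0,"dy": 0,"dz": 0,"roll": 0,"jaw": 0},
  {"dx": 0,"dy": 0,"dz": 0,"roll": 0,"jaw": 0},
])

```text
t: 7.75
eef_pos: [0.5845, 0.148, 0.0771]
ee_rot: [3.134, -0.003, -1.807]
force: [-17.5, 7.8, 4.4]
width: 0.0006
gripper_force: 9.4
```

Emit:
servo_tool([
  {"dx": -0.02,"dy": 0.005,"dz": 0,"roll": 0,"jaw": 0},
  {"dx": 0,"dy": 0,"dz": 0.06,"roll": 0,"jaw": 0},
  {"dx": 0,"dy": 0,"dz": 0.06,"roll": 5,"jaw": 0.7},
  {"dx": 0,"dy": -0.02,"dz": 0.02,"roll": 10,"jaw": 0.7},
  {"dx": 0.01,"dy": -0.03,"dz": 0,"roll": 10,"jaw": 0.7},
  {"dx": 0.01,"dy": -0.03,"dz": 0,"roll": 10,"jaw": 0.7},
  {"dx": 0.006,"dy": -0.014,"dz": 0,"roll": 9,"jaw": 0.7},
  {"dx": 0,"dy": 0,"dz": 0,"roll": 0,"jaw": 0.7},
  {"dx": 0,"dy": 0,"dz": 0,"roll": 0,"jaw": 0.7},
  {"dx": 0,"dy": 0,"dz": 0,"roll": 0,"jaw": 0.7},
])

```text
t: 9.0
eef_pos: [0.5949, 0.0596, 0.2187]
ee_rot: [-3.141, -0.0, -1.039]
force: [-0.3, 0.1, -0.5]
width: 0.0612
gripper_force: 0.0
```

Emit:
servo_tool([
  {"dx": -0.001,"dy": -0.001,"dz": -0.05,"roll": 0,"jaw": 0.7},
  {"dx": 0,"dy": 0,"dz": -0.045,"roll": 0,"jaw": 0.7},
  {"dx": 0,"dy": 0,"dz": 0,"roll": 0,"jaw": 0.7},
  {"dx": 0,"dy": 0,"dz": 0,"roll": -8,"jaw": 0.7},
  {"dx": 0,"dy": 0,"dz": 0,"roll": -8,"jaw": 0.7},
  {"dx": 0,"dy": 0,"dz": 0,"roll": -8,"jaw": 0.7},
  {"dx": 0,"dy": 0,"dz": 0,"roll": -8,"jaw": 0.7},
  {"dx": 0,"dy": 0,"dz": 0,"roll": -8,"jaw": 0.7},
  {"dx": 0,"dy": 0,"dz": 0,"roll": 0,"jaw": 0.7},
  {"dx": 0,"dy": 0,"dz": 0,"roll": 0,"jaw": 0.7},
])

```text
t: 10.25
eef_pos: [0.5945, 0.0585, 0.1249]
ee_rot: [-3.14, 0.001, -1.733]
force: [-0.3, -0.5, 0.6]
width: 0.0614
gripper_force: 0.0
```

```bash
python3 -c "
from h import *
s=get_state();print(s['force'],s['moment'],s['ee_rot'])"
```

```text
[-0.2919654  -0.50481625  0.58203863] [0.01602395 0.1450991  0.01845986] [-3.13998061e+00  9.07767845e-04 -1.73345308e+00]
```

Emit:
servo_tool([
  {"dx": 0,"dy": 0,"dz": 0,"roll": -8,"jaw": 0.7},
  {"dx": 0,"dy": 0,"dz": 0,"roll": -8,"jaw": 0.7},
  {"dx": 0,"dy": 0,"dz": 0,"roll": -8,"jaw": 0.7},
  {"dx": 0,"dy": 0,"dz": 0,"roll": -8,"jaw": 0.7},
  {"dx": 0,"dy": 0,"dz": 0,"roll": -8,"jaw": 0.7},
  {"dx": 0,"dy": 0,"dz": 0,"roll": -8,"jaw": 0.7},
  {"dx": 0,"dy": 0,"dz": 0,"roll": -6,"jaw": 0.7},
  {"dx": 0,"dy": 0,"dz": 0,"roll": -3,"jaw": 0.7},
  {"dx": 0,"dy": 0,"dz": 0,"roll": 0,"jaw": 0.7},
  {"dx": 0,"dy": 0,"dz": 0,"roll": 0,"jaw": 0.7},
])

```text
t: 11.5
eef_pos: [0.5944, 0.0583, 0.1242]
ee_rot: [-3.141, 0.001, -2.729]
force: [-0.1, 0.3, 3.2]
width: 0.0615
gripper_force: 2.1
```

```bash
python3 -c "
from h import *
s=get_state();print(s['force'],s['moment'],s['ee_rot'])
im,d=grab_frame('scene');save('s1',im[150:330,180:420]);a,_,_=wshot('w4')
save('c3',np.hstack([cv2.resize(im[190:310,200:360],(400,300),interpolation=2),cv2.resize(a,(400,300))]))"
```

```text
[-0.07112383  0.34285732  3.16684085] [ 0.27158753 -0.02314123  0.10730973] [-3.14145734e+00  1.30002824e-03 -2.72905464e+00]
```

View pics/c3.png

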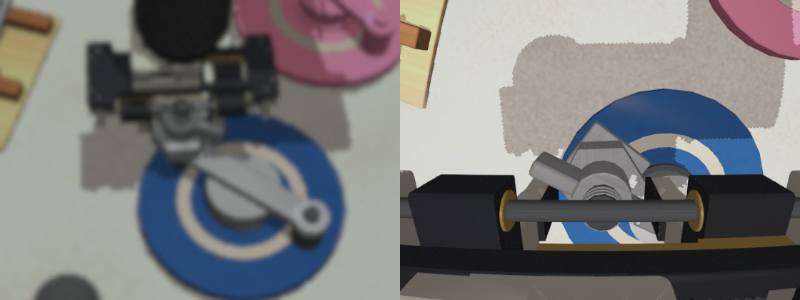

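The scene half shows the strap home over the mould, reaching the stud. The wrist half shows the wing, with its left end near (550,165), still being pushed by the fingers and a little short of the strap line. I'll turn a bit more, back off, and measure from above.

Emit:
servo_tool([
  {"dx": 0,"dy": 0,"dz": 0,"roll": -4,"jaw": 0.7},
  {"dx": 0,"dy": 0,"dz": 0,"roll": -3,"jaw": 0.7},
  {"dx": 0,"dy": 0,"dz": 0,"roll": 0,"jaw": 0.7},
  {"dx": 0,"dy": 0,"dz": 0,"roll": 8,"jaw": 0.7},
  {"dx": 0,"dy": 0,"dz": 0.05,"roll": 0,"jaw": 0.7},
  {"dx": 0,"dy": 0,"dz": 0.06,"roll": 0,"jaw": 0.7},
  {"dx": 0.03,"dy": 0.01,"dz": 0.04,"roll": 0,"jaw": 0.7},
  {"dx": 0.05,"dy": 0.015,"dz": 0,"roll": 0,"jaw": 0.7},
  {"dx": 0.04,"dy": 0.015,"dz": 0,"roll": 0,"jaw": 0.7},
  {"dx": 0,"dy": 0,"dz": 0,"roll": 0,"jaw": 0.7},
])

```text
t: 12.85
eef_pos: [0.7151, 0.0987, 0.2701]
ee_rot: [3.141, -0.004, -2.713]
force: [-1.2, 0.8, -0.5]
width: 0.0612
gripper_force: 0.0
```

```bash
python3 -c "
from h import *
a,_,c=wshot('w5');p=proj('wrist',[.594,.0588,.15],c)[0];print(p)
x,y=[int(v) for v in p];x0=max(0,x-100);y0=max(0,y-100);print(x0,y0)
save('c4',cv2.resize(a[y0:y0+200,x0:x0+200],(600,600),interpolation=2))"
```

```text
[299.83691247  46.15370977]
199 0
```

View pics/c4.png

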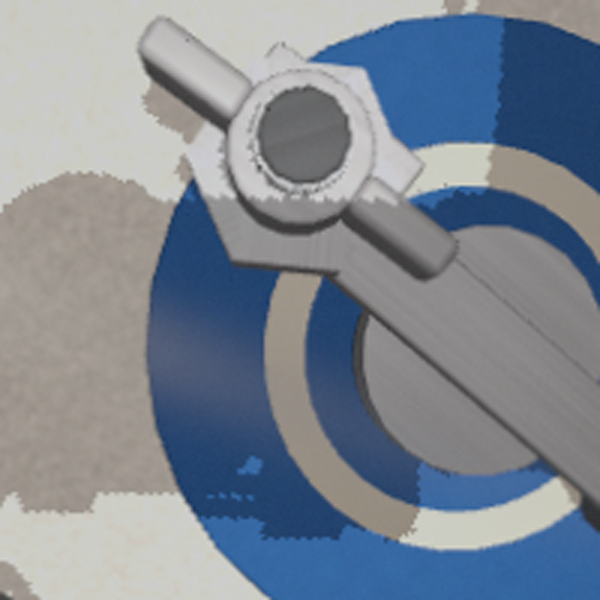

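Run:
```python
from h import *
_,_,c=wload('w5')
f=lambda z,*p:onz("wrist",[(x/3+199,y/3) for x,y in p],z,c)[:,:2]
A=lambda q:np.degrees(np.arctan2(*(q[0]-q[1])[::-1]))
print("S",f(.158,(305,133)))
for n,z,p,q in(("up",.143,(172,18),(456,243)),("lo",.143,(142,45),(428,277)),("strap lo",.087,(335,272),(600,505)),("strap up",.087,(450,250),(600,380))):
    r=f(z,p,q);print(n,r.round(4).tolist(),A(r))
# depth based
im,d,c=wload('w5');K=c["intrinsics"];R=np.array(c["R"]);t=np.array(c["t"])
v,u=np.mgrid[0:140,199:399];px=np.c_[u.ravel(),v.ravel()];o,r=ray("wrist",px,c);X=o+r*d[v,u].ravel()[:,None]
rr=np.hypot(X[:,0]-.594,X[:,1]-.0588)
m=(X[:,2]>.139)&(X[:,2]<.148)&(rr<.055)&(rr>.022)
g=X[m][:,:2].astype(np.float32);l=cv2.fitLine(g,cv2.DIST_HUBER,0,.01,.01).ravel();print(len(g),l,np.degrees(np.arctan2(l[1],l[0])))
m=(X[:,2]>.084)&(X[:,2]<.09)&(rr<.2);g=X[m][:,:2].astype(np.float32);print(len(g))
```

```text
S [[0.59418587 0.05910401]]
up [[0.5797, 0.0156], [0.5991, 0.1069]] -101.95574643824756
lo [[0.5889, 0.0112], [0.6101, 0.104]] -102.87437281519739
strap lo [[0.6135, 0.0831], [0.6434, 0.1977]] -104.5937192340292
strap up [[0.5919, 0.1136], [0.607, 0.1774]] -103.36992670990732
1110 [0.19290642 0.98121715 0.59438413 0.05731642] 78.87755
2497
```

The wings are at about -102° and the strap at -103.6°, so they are in line within 2°. Next is the larger wrench: I'll refine its pose from the w2 depth.

Run:
```python
from h import *
im,d,c=wload('w2')
v,u=np.mgrid[30:250,100:330];px=np.c_[u.ravel(),v.ravel()];o,r=ray("wrist",px,c);X=o+r*d[v,u].ravel()[:,None]
col=im[v,u].reshape(-1,3).astype(int);grey=(col.max(1)-col.min(1))<28
m=(X[:,2]>.034)&(X[:,2]<.055)&grey
for n,y0,y1 in(("big",-.43,-.31),("small",-.29,-.19)):
    h=X[m&(X[:,1]>y0)&(X[:,1]<y1)]
    g=h[(h[:,0]<.545)&(h[:,0]>.42)]
    l=cv2.fitLine(g[:,:2].astype(np.float32),cv2.DIST_HUBER,0,.01,.01).ravel();uu=l[:2]*np.sign(l[0]);n2=np.array([-uu[1],uu[0]])
    s=(g[:,:2]-l[2:])@n2;a=(h[:,:2]-l[2:])@uu
    print(n,len(g),np.degrees(np.arctan2(uu[1],uu[0])),l[2:],"width",np.percentile(s,[1,99]),"end",l[2:]+uu*np.percentile(a,.5),"tip",l[2:]+uu*np.percentile(a,99.5),"z",np.median(g[:,2]))
    w=h[:,:2]-l[2:]; q=w@n2
    for x in np.arange(.53,.66,.01):
        k=abs(h[:,0]-x)<.004
        if k.sum()>4: print(round(x,2),q[k].min().round(4),q[k].max().round(4),end="; ")
    print()
```

```text
big 1537 6.0995135 [ 0.49113587 -0.37288755] width [-0.01184744  0.01136869] end [ 0.43988173 -0.3783646 ] tip [ 0.64155082 -0.35681412] z 0.04288748379050039
0.53 -0.0122 0.0111; 0.54 -0.0121 0.011; 0.55 -0.0124 0.0444; 0.56 -0.0461 0.0451; 0.57 -0.0466 0.0449; 0.58 -0.0464 0.0447; 0.59 -0.0462 0.0449; 0.6 -0.0465 0.045; 0.61 -0.0467 0.0448; 0.62 -0.0465 0.0449; 0.63 -0.0467 0.0459; 0.64 -0.0479 0.0453; 0.65 -0.0456 -0.0398; 
small 1442 6.6524963 [ 0.48642948 -0.23716237] width [-0.0113341   0.01274506] end [ 0.430724   -0.24365944] tip [ 0.63193652 -0.22019151] z 0.04282254910712613
0.53 -0.0116 0.0127; 0.54 -0.0117 0.0129; 0.55 -0.0313 0.0323; 0.56 -0.0314 0.0323; 0.57 -0.0314 0.0325; 0.58 -0.0317 0.0326; 0.59 -0.0315 0.0326; 0.6 -0.0318 0.0326; 0.61 -0.0319 0.0317; 0.62 -0.0317 0.0311; 0.63 -0.0337 0.0282; 0.64 -0.0302 -0.0256;
```

Emit:
servo_tool([
  {"dx": -0.02,"dy": -0.05,"dz": 0,"roll": 0,"jaw": 0.7},
  {"dx": -0.02,"dy": -0.055,"dz": 0,"roll": -4,"jaw": 0.7},
  {"dx": -0.025,"dy": -0.055,"dz": 0,"roll": -5,"jaw": 0.7},
  {"dx": -0.025,"dy": -0.055,"dz": 0,"roll": -5,"jaw": 0.7},
  {"dx": -0.025,"dy": -0.055,"dz": 0,"roll": -4.5,"jaw": 0.7},
  {"dx": -0.025,"dy": -0.055,"dz": 0,"roll": 0,"jaw": 0.7},
  {"dx": -0.025,"dy": -0.055,"dz": 0,"roll": 0,"jaw": 0.7},
  {"dx": -0.025,"dy": -0.055,"dz": 0,"roll": 0,"jaw": 0.7},
  {"dx": -0.015,"dy": -0.035,"dz": -0.05,"roll": 0,"jaw": 0.7},
  {"dx": 0,"dy": 0,"dz": -0.06,"roll": 0,"jaw": 0.7},
])

```text
t: 14.15
eef_pos: [0.5072, -0.3742, 0.1642]
ee_rot: [-3.14, 0.003, -3.04]
force: [0.6, -0.2, -1.7]
width: 0.0612
gripper_force: 0.0
```

Emit:
servo_tool([
  {"dx": 0.002,"dy": 0.003,"dz": -0.06,"roll": 0,"jaw": 0.7},
  {"dx": 0,"dy": 0,"dz": -0.06,"roll": 0,"jaw": 0.7},
  {"dx": 0,"dy": 0,"dz": -0.024,"roll": 0,"jaw": 0.7},
  {"dx": 0,"dy": 0,"dz": 0,"roll": 0,"jaw": 0.7},
  {"dx": 0,"dy": 0,"dz": 0,"roll": 0,"jaw": 0.2},
  {"dx": 0,"dy": 0,"dz": 0,"roll": 0,"jaw": 0.1},
  {"dx": 0,"dy": 0,"dz": 0,"roll": 0,"jaw": 0.1},
  {"dx": 0,"dy": 0,"dz": 0,"roll": 0,"jaw": 0.1},
  {"dx": 0,"dy": 0,"dz": 0,"roll": 0,"jaw": 0.1},
  {"dx": 0,"dy": 0,"dz": 0,"roll": 0,"jaw": 0.1},
], newtons=45)

```text
t: 15.4
eef_pos: [0.5115, -0.3692, 0.0207]
ee_rot: [-3.141, 0.001, -3.037]
force: [-1.1, -0.7, 6.1]
width: 0.0233
gripper_force: 44.9
```

Emit:
servo_tool([
  {"dx": 0,"dy": 0,"dz": 0.03,"roll": 0,"jaw": 0.1},
  {"dx": 0,"dy": 0,"dz": 0.05,"roll": 0,"jaw": 0.1},
  {"dx": 0,"dy": 0,"dz": 0.05,"roll": 0,"jaw": 0.1},
  {"dx": 0.01,"dy": 0.03,"dz": 0.05,"roll": 4,"jaw": 0.1},
  {"dx": 0.02,"dy": 0.035,"dz": 0,"roll": 8,"jaw": 0.1},
  {"dx": 0.02,"dy": 0.035,"dz": 0,"roll": 9,"jaw": 0.1},
  {"dx": 0.02,"dy": 0.035,"dz": 0,"roll": 9,"jaw": 0.1},
  {"dx": 0.02,"dy": 0.035,"dz": 0,"roll": 9,"jaw": 0.1},
  {"dx": 0.015,"dy": 0.02,"dz": 0,"roll": 9,"jaw": 0.1},
  {"dx": 0.015,"dy": 0.01,"dz": 0,"roll": 9,"jaw": 0.1},
])

```text
t: 16.65
eef_pos: [0.6307, -0.167, 0.1987]
ee_rot: [3.139, -0.0, -2.036]
force: [0.1, -0.7, -1.9]
width: 0.0236
gripper_force: 44.9
```

Emit:
servo_tool([
  {"dx": 0.01,"dy": 0.01,"dz": 0,"roll": 9,"jaw": 0.1},
  {"dx": 0.005,"dy": 0.01,"dz": 0,"roll": 9,"jaw": 0.1},
  {"dx": 0.005,"dy": 0.01,"dz": 0,"roll": 9,"jaw": 0.1},
  {"dx": 0,"dy": 0.01,"dz": 0,"roll": 9,"jaw": 0.1},
  {"dx": 0,"dy": 0.01,"dz": 0,"roll": 6,"jaw": 0.1},
  {"dx": 0,"dy": 0.004,"dz": 0,"roll": 3,"jaw": 0.1},
  {"dx": 0,"dy": 0,"dz": -0.04,"roll": 0,"jaw": 0.1},
  {"dx": 0,"dy": 0,"dz": -0.04,"roll": 0,"jaw": 0.1},
  {"dx": 0,"dy": 0,"dz": -0.01,"roll": 0,"jaw": 0.1},
  {"dx": 0,"dy": 0,"dz": 0,"roll": 0,"jaw": 0.1},
])

```text
t: 17.9
eef_pos: [0.6507, -0.1149, 0.1095]
ee_rot: [3.14, 0.0, -1.256]
force: [0.1, 0.3, -1.9]
width: 0.0233
gripper_force: 44.9
```

Run:
```python
from h import *
s=get_state();print(s["t"],s["eef_pos"],s["ee_rot"],s["width"],s["q"])
im,d=grab_frame("top");np.savez("top1.npz",im=im,d=d);i2,d2=grab_frame("scene");np.savez("scene1.npz",im=i2,d=d2)
a=proj("top",[.62,-.03,.11])[0].astype(int);b=proj("scene",[.62,-.03,.11])[0].astype(int);print(a,b)
f=lambda x,p:cv2.resize(x[p[1]-50:p[1]+50,p[0]-65:p[0]+65],(390,300),interpolation=2)
save("c5",np.hstack([f(im,a),f(i2,b)]))
```

```text
17.9 [ 0.65073943 -0.11485139  0.10945853] [ 3.13994887e+00  1.47196447e-04 -1.25644505e+00] 0.023306492433959016 [ 1.19902846e-01  4.25908803e-01 -1.67366774e-01  2.08666082e-04
 -9.79162012e-01  1.94332035e-01]
[310 159] [238 239]
```

View pics/c5.png

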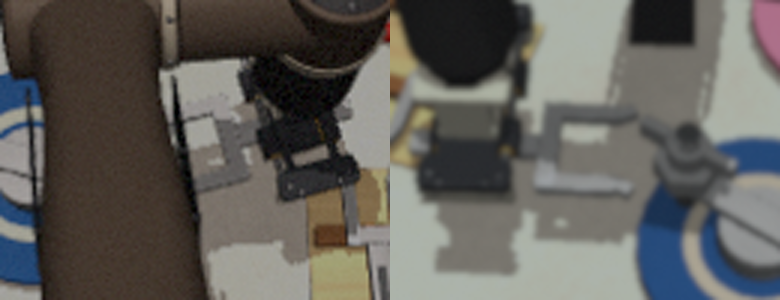

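The scene half shows the wrench level, with its jaw facing the nut and the head back at about (545,150). The wings are above and in line with the strap. I'll measure the held wrench from depth.

Run:
```python
from h import *
S=np.array([.594,.0588]);E=np.array([.6507,-.1149])
th=np.radians(108);u=np.array([np.cos(th),np.sin(th)]);n=np.array([-u[1],u[0]])
for nm in("scene","top"):
    z=np.load(nm+"1.npz");d=z["d"]
    v,w=np.mgrid[0:420,0:560];px=np.c_[w.ravel(),v.ravel()];o,r=ray(nm,px);X=o+r*d.ravel()[:,None]
    a=(X[:,:2]-E)@u;b=(X[:,:2]-E)@n
    m=(X[:,2]>.105)&(X[:,2]<.14)&(a>.03)&(a<.15)&(abs(b)<.07)
    print(nm,m.sum(),"z",np.percentile(X[m,2],[5,25,50,75,95]).round(4))
    for x in np.arange(.03,.15,.006):
        k=m&(abs(a-x)<.003)
        if k.sum()>2:
            bb=np.sort(b[k]);g=np.diff(bb);i=g.argmax();print(x.round(3),bb[[0,-1]].round(4),"gap",bb[i].round(4),bb[i+1].round(4),"z",np.median(X[k&(b>0),2]).round(4),np.median(X[k&(b<0),2]).round(4))
    # stud/nut check
    k=(X[:,2]>.15)&(X[:,2]<.165)&(np.hypot(*(X[:,:2]-S).T)<.03)
    if k.sum(): print("stud",X[k,:2].mean(0),k.sum())
```

```text
scene 645 z [0.1221 0.1298 0.1322 0.1337 0.1356]
0.03 [-0.0139  0.0062] gap -0.0057 0.0044 z 0.1343 0.1335
0.036 [-0.0132  0.0079] gap -0.0102 -0.0073 z 0.1331 0.1315
0.042 [-0.0153  0.0081] gap -0.0032 -0.0002 z 0.1334 0.1318
0.048 [-0.0484  0.0404] gap 0.0097 0.0153 z 0.1329 0.1329
0.054 [-0.049   0.0442] gap 0.0136 0.0191 z 0.1333 0.1324
0.06 [-0.0494  0.0424] gap 0.033 0.0384 z 0.1334 0.1325
0.066 [-0.0489  0.0419] gap 0.0117 0.0163 z 0.1324 0.1326
0.072 [-0.0479  0.0434] gap -0.0314 0.028 z 0.1323 0.1317
0.078 [-0.0486  0.0422] gap -0.0348 0.0264 z 0.1321 0.1327
0.084 [-0.0501  0.042 ] gap -0.0343 0.0278 z 0.1322 0.1315
0.09 [-0.0489  0.0437] gap -0.0333 0.0266 z 0.1324 0.1317
0.096 [-0.0484  0.0451] gap -0.0326 0.0267 z 0.1323 0.1306
0.102 [-0.0496  0.044 ] gap -0.0333 0.0263 z 0.1323 0.1309
0.108 [-0.0495  0.0446] gap -0.0342 0.0262 z 0.1316 0.1325
0.114 [-0.0499  0.0442] gap -0.0337 0.026 z 0.1308 0.1327
0.12 [-0.0483  0.0405] gap -0.0333 0.0275 z 0.1319 0.132
0.126 [-0.048   0.0403] gap -0.0343 0.0283 z 0.1311 0.1311
0.132 [-0.0519  0.0479] gap -0.0384 0.0321 z 0.1307 0.1302
[... 378 characters left out ...]
4] gap 0.019 0.0293 z 0.1315 0.1319
0.054 [-0.043   0.0473] gap -0.0225 -0.0182 z 0.1327 0.1326
0.06 [-0.0455  0.0477] gap -0.0121 -0.0078 z 0.1322 0.1312
0.066 [-0.0432  0.0473] gap 0.015 0.0198 z 0.1319 0.1314
0.072 [-0.0459  0.0472] gap -0.0283 0.0305 z 0.13 0.1315
0.078 [-0.0442  0.0475] gap -0.0289 0.0315 z 0.1295 0.1308
0.084 [-0.0461  0.0486] gap -0.0282 0.0317 z 0.1329 0.1315
0.09 [-0.0441  0.0461] gap -0.0284 0.0307 z 0.131 0.1314
0.096 [-0.0447  0.0441] gap -0.0297 0.032 z 0.1338 0.1333
0.102 [0.0313 0.0435] gap 0.039 0.0432 z 0.1324 nan
0.108 [-0.0451  0.0441] gap -0.0305 0.0333 z 0.1318 0.1289
0.114 [-0.041  -0.0295] gap -0.0368 -0.0295 z nan 0.1314
  return _methods._mean(a, axis=axis, dtype=dtype,
  ret = ret.dtype.type(ret / rcount)
```

Emit:
servo_tool([
  {"dx": 0,"dy": 0,"dz": -0.015,"roll": 0,"jaw": 0.1},
  {"dx": 0,"dy": 0,"dz": -0.007,"roll": 0,"jaw": 0.1},
  {"dx": 0,"dy": 0,"dz": 0,"roll": 0,"jaw": 0.1},
  {"dx": -0.004,"dy": 0.012,"dz": 0,"roll": 0,"jaw": 0.1},
  {"dx": -0.004,"dy": 0.012,"dz": 0,"roll": 0,"jaw": 0.1},
  {"dx": -0.004,"dy": 0.012,"dz": 0,"roll": 0,"jaw": 0.1},
  {"dx": -0.003,"dy": 0.01,"dz": 0,"roll": 0,"jaw": 0.1},
  {"dx": -0.003,"dy": 0.01,"dz": 0,"roll": 0,"jaw": 0.1},
  {"dx": 0,"dy": 0,"dz": 0,"roll": 0,"jaw": 0.1},
  {"dx": 0,"dy": 0,"dz": 0,"roll": 0,"jaw": 0.1},
])

```text
t: 19.25
eef_pos: [0.6331, -0.0588, 0.0879]
ee_rot: [-3.142, -0.0, -1.256]
force: [0.6, -0.0, -2.9]
width: 0.0237
gripper_force: 44.9
```

Jaws are entering the hexagon area with no contact force. I'll advance the rest slowly.

Emit:
servo_tool([
  {"dx": -0.002,"dy": 0.006,"dz": 0,"roll": 0,"jaw": 0.1},
  {"dx": -0.002,"dy": 0.006,"dz": 0,"roll": 0,"jaw": 0.1},
  {"dx": -0.002,"dy": 0.005,"dz": 0,"roll": 0,"jaw": 0.1},
  {"dx": -0.001,"dy": 0.003,"dz": 0,"roll": 0,"jaw": 0.1},
  {"dx": -0.001,"dy": 0.003,"dz": 0,"roll": 0,"jaw": 0.1},
  {"dx": 0,"dy": 0,"dz": 0,"roll": 0,"jaw": 0.1},
  {"dx": 0,"dy": 0,"dz": 0,"roll": 0,"jaw": 0.1},
  {"dx": 0,"dy": 0,"dz": 0,"roll": 0,"jaw": 0.1},
  {"dx": 0,"dy": 0,"dz": 0,"roll": 0,"jaw": 0.1},
  {"dx": 0,"dy": 0,"dz": 0,"roll": 0,"jaw": 0.1},
])

```text
t: 20.5
eef_pos: [0.625, -0.0359, 0.0878]
ee_rot: [3.142, -0.0, -1.257]
force: [0.1, -0.3, -2.8]
width: 0.0239
gripper_force: 44.9
```

```bash
cat > chk.py <<'E'
from h import *
s=get_state();print(s["t"],s["eef_pos"],np.degrees(s["ee_rot"]),s["force"].round(1),s["moment"].round(2))
S=np.array([.594,.0588]);p=s["eef_pos"][:2]-S;print("r",np.hypot(*p),"az",np.degrees(np.arctan2(p[1],p[0])))
E
python3 chk.py
```

```text
20.5 [ 0.62497616 -0.03586558  0.08783716] [ 1.79999728e+02 -1.77657379e-04 -7.20078276e+01] [ 0.1 -0.3 -2.8] [-0.12  0.13  0.02]
r 0.09960469107101788 az -71.88103992672642
```

```bash
python3 -c "
import numpy as np
az=np.radians(np.r_[np.arange(-72,-137,-8),np.arange(-139,-152,-3)]);p=.0996*np.c_[np.cos(az),np.sin(az)];print(np.diff(p,axis=0).round(4).tolist())"
```

```text
[[-0.0135, -0.0034], [-0.0138, -0.0015], [-0.0139, 0.0005], [-0.0137, 0.0024], [-0.0132, 0.0043], [-0.0125, 0.0061], [-0.0115, 0.0078], [-0.0103, 0.0093], [-0.0035, 0.0038], [-0.0033, 0.004], [-0.0031, 0.0042], [-0.0029, 0.0043], [-0.0026, 0.0045]]
```

Emit:
servo_tool([
  {"dx": -0.0135,"dy": -0.0034,"dz": 0,"roll": -8,"jaw": 0.1},
  {"dx": -0.0138,"dy": -0.0015,"dz": 0,"roll": -8,"jaw": 0.1},
  {"dx": -0.0139,"dy": 0.0005,"dz": 0,"roll": -8,"jaw": 0.1},
  {"dx": -0.0137,"dy": 0.0024,"dz": 0,"roll": -8,"jaw": 0.1},
  {"dx": -0.0132,"dy": 0.0043,"dz": 0,"roll": -8,"jaw": 0.1},
  {"dx": -0.0125,"dy": 0.0061,"dz": 0,"roll": -8,"jaw": 0.1},
  {"dx": -0.0115,"dy": 0.0078,"dz": 0,"roll": -8,"jaw": 0.1},
  {"dx": 0,"dy": 0,"dz": 0,"roll": 0,"jaw": 0.1},
  {"dx": 0,"dy": 0,"dz": 0,"roll": 0,"jaw": 0.1},
  {"dx": 0,"dy": 0,"dz": 0,"roll": 0,"jaw": 0.1},
])

```text
t: 21.75
eef_pos: [0.533, -0.0195, 0.0877]
ee_rot: [3.141, -0.0, -2.233]
force: [-1.8, 4.4, -2.8]
width: 0.0235
gripper_force: 44.9
```

```bash
python3 chk.py
```

```text
21.75 [ 0.53299134 -0.01952591  0.08771929] [ 1.79980850e+02 -3.51477980e-03 -1.27915244e+02] [-1.8  4.4 -2.8] [1.08 0.61 0.3 ]
r 0.09928244875482466 az -127.91530051079287
```

Emit:
servo_tool([
  {"dx": -0.0052,"dy": 0.0044,"dz": 0,"roll": -4,"jaw": 0.1},
  {"dx": -0.0051,"dy": 0.0049,"dz": 0,"roll": -4,"jaw": 0.1},
  {"dx": -0.0035,"dy": 0.0038,"dz": 0,"roll": -3,"jaw": 0.1},
  {"dx": 0,"dy": 0,"dz": 0,"roll": 0,"jaw": 0.1},
  {"dx": -0.0022,"dy": 0.0027,"dz": 0,"roll": -2,"jaw": 0.1},
  {"dx": 0,"dy": 0,"dz": 0,"roll": 0,"jaw": 0.1},
  {"dx": 0,"dy": 0,"dz": 0,"roll": 0,"jaw": 0.1},
  {"dx": 0,"dy": 0,"dz": 0,"roll": 0,"jaw": 0.1},
  {"dx": 0,"dy": 0,"dz": 0,"roll": 0,"jaw": 0.1},
  {"dx": 0,"dy": 0,"dz": 0,"roll": 0,"jaw": 0.1},
])

```text
t: 23.0
eef_pos: [0.5171, -0.0038, 0.0879]
ee_rot: [-3.141, 0.0, -2.461]
force: [1.9, 1.4, -3.1]
width: 0.0234
gripper_force: 45.0
```

```bash
python3 chk.py
```

```text
23.0 [ 0.51713516 -0.00377765  0.08793872] [-1.79985427e+02  2.07686866e-02 -1.40983940e+02] [ 1.9  1.4 -3.1] [ 0.26 -0.43  0.47]
r 0.09911692485867378 az -140.85007512080486
```

Emit:
servo_tool([
  {"dx": -0.0021,"dy": 0.0028,"dz": 0,"roll": -2,"jaw": 0.1},
  {"dx": -0.002,"dy": 0.0028,"dz": 0,"roll": -2,"jaw": 0.1},
  {"dx": 0,"dy": 0,"dz": 0,"roll": 0,"jaw": 0.1},
  {"dx": 0,"dy": 0,"dz": 0,"roll": 0,"jaw": 0.1},
  {"dx": 0,"dy": 0,"dz": 0,"roll": 0,"jaw": 0.1},
  {"dx": 0,"dy": 0,"dz": 0,"roll": 0,"jaw": 0.1},
  {"dx": 0,"dy": 0,"dz": 0,"roll": 0,"jaw": 0.1},
  {"dx": 0,"dy": 0,"dz": 0,"roll": 0,"jaw": 0.1},
  {"dx": 0,"dy": 0,"dz": 0,"roll": 0,"jaw": 0.1},
  {"dx": 0,"dy": 0,"dz": 0,"roll": 0,"jaw": 0.1},
])

```text
t: 24.25
eef_pos: [0.5136, 0.0018, 0.0881]
ee_rot: [-3.141, 0.001, -2.53]
force: [4.1, -1.9, -4.6]
width: 0.0229
gripper_force: 45.0
```

```bash
python3 chk.py
```

```text
24.25 [0.51361501 0.00181617 0.08813761] [-1.79957730e+02  6.79962247e-02 -1.44941629e+02] [ 4.1 -1.9 -4.6] [-0.59 -1.61  0.59]
r 0.09853376984769564 az -144.667692712897
```

Emit:
servo_tool([
  {"dx": -0.0019,"dy": 0.0029,"dz": 0,"roll": -2,"jaw": 0.1},
  {"dx": -0.0019,"dy": 0.0029,"dz": 0,"roll": -2,"jaw": 0.1},
  {"dx": 0,"dy": 0,"dz": 0,"roll": 0,"jaw": 0.1},
  {"dx": 0,"dy": 0,"dz": 0,"roll": 0,"jaw": 0.1},
  {"dx": 0,"dy": 0,"dz": 0,"roll": 0,"jaw": 0.1},
  {"dx": 0,"dy": 0,"dz": 0,"roll": 0,"jaw": 0.1},
  {"dx": 0,"dy": 0,"dz": 0,"roll": 0,"jaw": 0.1},
  {"dx": 0,"dy": 0,"dz": 0,"roll": 0,"jaw": 0.1},
  {"dx": 0,"dy": 0,"dz": 0,"roll": 0,"jaw": 0.1},
  {"dx": 0,"dy": 0,"dz": 0,"roll": 0,"jaw": 0.1},
])

```text
t: 25.5
eef_pos: [0.5122, 0.0064, 0.0891]
ee_rot: [-3.137, 0.004, -2.598]
force: [13.5, -13.2, -5.3]
width: 0.0236
gripper_force: 45.6
```

Run:
```python
exec(open('chk.py').read())
# nut wing angle from scene depth
d=grab_frame("scene")[1];v,w=np.mgrid[0:420,0:560];o,r=ray("scene",np.c_[w.ravel(),v.ravel()]);X=o+r*d.ravel()[:,None]
S2=np.array([.5955,.0600]);rr=np.hypot(*(X[:,:2]-S2).T);m=(X[:,2]>.132)&(X[:,2]<.15)&(rr<.055)&(rr>.024)
g=X[m][:,:2]
l=cv2.fitLine(g.astype(np.float32),cv2.DIST_HUBER,0,.01,.01).ravel();print(len(g),l,np.degrees(np.arctan2(l[1],l[0])))
```

```text
25.5 [0.51222588 0.00643101 0.08911651] [-179.76232466    0.20493212 -148.84859481] [ 13.5 -13.2  -5.3] [-4.66 -4.65  1.  ]
r 0.09710570123622038 az -147.36407948865352
77 [0.95964223 0.2812238  0.6024276  0.06185016] 16.333258
```

Emit:
servo_tool([
  {"dx": 0.005,"dy": -0.0066,"dz": 0,"roll": 5,"jaw": 0.1},
  {"dx": 0.005,"dy": -0.0066,"dz": 0,"roll": 5,"jaw": 0.1},
  {"dx": 0.0046,"dy": -0.006,"dz": 0,"roll": 4,"jaw": 0.1},
  {"dx": 0,"dy": 0,"dz": 0,"roll": 0,"jaw": 0.1},
  {"dx": 0,"dy": 0,"dz": 0,"roll": 0,"jaw": 0.1},
  {"dx": -0.003,"dy": -0.003,"dz": 0,"roll": 0,"jaw": 0.1},
  {"dx": -0.003,"dy": -0.003,"dz": 0,"roll": 0,"jaw": 0.1},
  {"dx": 0,"dy": 0,"dz": 0,"roll": 0,"jaw": 0.1},
  {"dx": 0,"dy": 0,"dz": 0,"roll": 0,"jaw": 0.1},
  {"dx": 0,"dy": 0,"dz": 0,"roll": 0,"jaw": 0.1},
])

```text
t: 26.8
eef_pos: [0.5264, -0.012, 0.0905]
ee_rot: [-3.135, 0.018, -2.354]
force: [18.4, 21.6, -8.1]
width: 0.0233
gripper_force: 45.0
```

```bash
python3 chk.py
```

```text
26.8 [ 0.52642455 -0.01199002  0.09054796] [-179.62187719    1.00277856 -134.85274814] [18.4 21.6 -8.1] [ 7.48 -6.04  0.3 ]
r 0.09786555806862947 az -133.669116735275
```

```bash
cat > wr.py <<'E'
from h import *
s=get_state();E=s["eef_pos"][:2];th=s["ee_rot"][2]+np.pi;u=np.array([np.cos(th),np.sin(th)]);n=np.array([-u[1],u[0]])
print(s["force"].round(1),s["eef_pos"])
for nm in("scene","top"):
    im,d=grab_frame(nm);save(nm+"_x",im);v,w=np.mgrid[0:420,0:560];o,r=ray(nm,np.c_[w.ravel(),v.ravel()]);X=o+r*d.ravel()[:,None]
    a=(X[:,:2]-E)@u;b=(X[:,:2]-E)@n;m=(X[:,2]>s["eef_pos"][2]+.008)&(X[:,2]<s["eef_pos"][2]+.03)&(a>-.09)&(a<.16)&(abs(b)<.075)
    for x in np.arange(-.08,.16,.008):
        k=m&(abs(a-x)<.004)
        if k.sum()>4:
            bb=np.sort(b[k]);g=np.diff(bb);i=g.argmax();print(nm,x.round(3),k.sum(),bb[[0,-1]].round(4),"gap",bb[i].round(4),bb[i+1].round(4),"z",np.median(X[k,2]).round(4))
E
python3 wr.py
```

```text
[18.4 21.6 -8.1] [ 0.52642455 -0.01199002  0.09054796]
scene -0.016 5 [0.0042 0.011 ] gap 0.0076 0.0098 z 0.1143
scene -0.0 12 [-0.027   0.0134] gap -0.027 0.0015 z 0.1138
scene 0.008 61 [-0.0276  0.0289] gap -0.0242 -0.0214 z 0.112
scene 0.016 25 [-0.0222  0.0217] gap 0.0112 0.0217 z 0.1127
scene 0.024 21 [-0.011  0.013] gap -0.0066 -0.0034 z 0.1122
scene 0.032 24 [-0.0109  0.0123] gap -0.0028 0.0 z 0.1113
scene 0.04 21 [-0.0105  0.013 ] gap -0.0096 -0.0072 z 0.1112
scene 0.048 47 [-0.0399  0.0455] gap 0.0125 0.0266 z 0.1109
scene 0.056 64 [-0.0445  0.0476] gap 0.0092 0.0261 z 0.1105
scene 0.064 69 [-0.0442  0.0465] gap 0.0052 0.0238 z 0.1106
scene 0.072 41 [-0.0442  0.0481] gap -0.0044 0.0319 z 0.1106
scene 0.08 39 [-0.0442  0.0469] gap -0.0113 0.0313 z 0.1104
scene 0.088 38 [-0.0443  0.0469] gap -0.0144 0.0289 z 0.1114
scene 0.096 50 [-0.0439  0.049 ] gap -0.0167 0.0248 z 0.1109
scene 0.104 59 [-0.0442  0.0476] gap -0.0152 0.0216 z 0.1107
scene 0.112 73 [-0.0444  0.0481] gap -0.0099 0.0105 z 0.1104
scene 0.12 69 [-0.0438  0.0473] gap -0.0096 0.006 z 0.1092
scene 0.128 43 [-0.0421  0.0504] gap -0.0301 0.0038 z 0.109
scene 0.136 20 [-0.0434  0.0487] gap -0.0339 0.0393 z 0.1059
top -0.072 10 [-0.0099  0.0103] gap 0.0006 0.0037 z 0.1162
top -0.064 19 [-0.0097  0.0121] gap 0.0011 0.0058 z 0.1152
top -0.056 15 [-0.009   0.0118] gap -0.0081 -0.0029 z 0.1157
top -0.048 22 [-0.0102  0.0121] gap -0.0102 -0.0068 z 0.116
top -0.04 20 [-0.0097  0.0127] gap 0.0077 0.011 z 0.1168
top -0.032 13 [-0.0102  0.0114] gap 0.0042 0.0114 z 0.1173
```

```bash
cat > nut.py <<'E'
from h import *
X=[]
d=grab_frame("scene")[1];v,w=np.mgrid[0:420,0:560];o,r=ray("scene",np.c_[w.ravel(),v.ravel()]);X=o+r*d.ravel()[:,None]
S2=np.array([.5955,.0600]);rr=np.hypot(*(X[:,:2]-S2).T)
for lo,hi,r0 in((.132,.15,.024),(.125,.15,.022),(.136,.15,.026)):
    m=(X[:,2]>lo)&(X[:,2]<hi)&(rr<.055)&(rr>r0)
    q=X[m][:,:2]-S2;a=np.arctan2(q[:,1],q[:,0]);A=np.degrees(np.angle(np.mean(np.exp(2j*a))))/2
    l=cv2.fitLine(X[m][:,:2].astype(np.float32),cv2.DIST_HUBER,0,.01,.01).ravel();print(m.sum(),"axial",A,"line",np.degrees(np.arctan2(l[1],l[0])))
m=(X[:,2]>.112)&(X[:,2]<.121)&(rr<.036)&(rr>.021)
print("hex top pts",m.sum(),X[m][:,:2].mean(0) if m.sum() else 0,X[m].min(0),X[m].max(0))
im=grab_frame("scene")[0];p=proj("scene",[.57,.03,.11])[0].astype(int);print(p)
save("c6",cv2.resize(im[p[1]-50:p[1]+50,p[0]-65:p[0]+65],(780,600),interpolation=2))
E
python3 nut.py
```

```text
79 axial 28.877874191100663 line 28.922485
96 axial 28.617167936498166 line 29.099566
71 axial 28.788876912847577 line 28.720287
hex top pts 109 [0.601463   0.06013388] [0.56103003 0.03145332 0.11208755] [0.62558217 0.08801109 0.1204378 ]
[264 231]
```

View pics/c6.png

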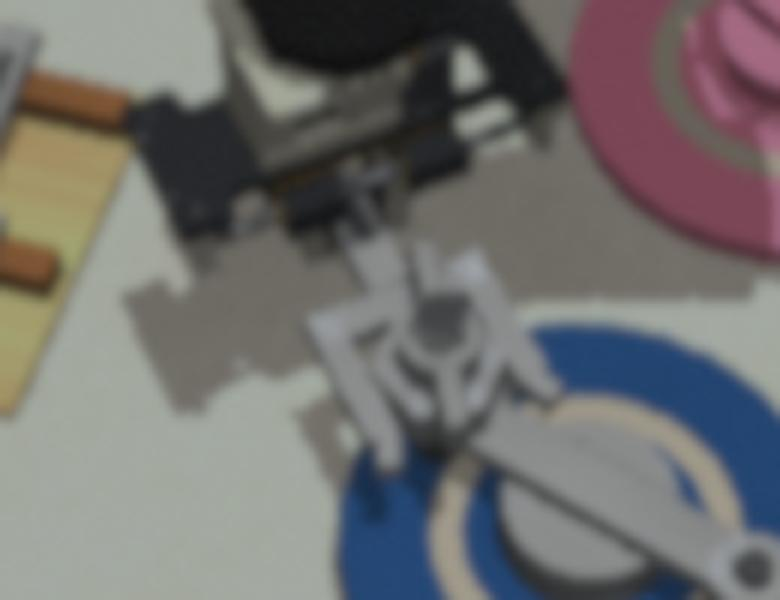

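The nut came back about 12° with the wrench, because the jaw wedged on the hexagon when I overpushed at the stop. I'll undo the pull, free the wedge with a small vertical wiggle, and then go back to the stop more gently.

Emit:
servo_tool([
  {"dx": 0.003,"dy": 0.003,"dz": 0,"roll": 0,"jaw": 0.1},
  {"dx": 0.003,"dy": 0.003,"dz": 0,"roll": 0,"jaw": 0.1},
  {"dx": 0,"dy": 0,"dz": -0.004,"roll": 0,"jaw": 0.1},
  {"dx": 0,"dy": 0,"dz": 0.008,"roll": 0,"jaw": 0.1},
  {"dx": 0,"dy": 0,"dz": -0.008,"roll": 0,"jaw": 0.1},
  {"dx": 0,"dy": 0,"dz": 0.008,"roll": 0,"jaw": 0.1},
  {"dx": 0,"dy": 0,"dz": -0.008,"roll": 0,"jaw": 0.1},
  {"dx": 0,"dy": 0,"dz": 0.004,"roll": 0,"jaw": 0.1},
  {"dx": 0,"dy": 0,"dz": 0,"roll": 0,"jaw": 0.1},
  {"dx": 0,"dy": 0,"dz": 0,"roll": 0,"jaw": 0.1},
])

```text
t: 28.25
eef_pos: [0.5246, -0.0111, 0.0873]
ee_rot: [-3.141, 0.002, -2.356]
force: [9.8, 1.4, -4.2]
width: 0.0238
gripper_force: 45.0
```

```bash
python3 chk.py; python3 nut.py
```

```text
28.25 [ 0.52459723 -0.0110702   0.08727789] [-1.79964891e+02  1.02252877e-01 -1.35004128e+02] [ 9.8  1.4 -4.2] [ 0.66 -2.86 -0.05]
r 0.09848141952001913 az -134.80770302806937
82 axial 27.316304599228943 line 27.823124
96 axial 27.52223546165422 line 27.749672
70 axial 27.77708989040825 line 27.803059
hex top pts 107 [0.60184374 0.06099727] [0.57188697 0.03102235 0.1120306 ] [0.62622774 0.09266507 0.11935675]
[264 231]
```

Emit:
servo_tool([
  {"dx": 0.002,"dy": 0,"dz": 0,"roll": 0,"jaw": 0.1},
  {"dx": 0.0027,"dy": -0.0022,"dz": 0.004,"roll": 2,"jaw": 0.1},
  {"dx": 0.0026,"dy": -0.0023,"dz": -0.006,"roll": 2,"jaw": 0.1},
  {"dx": 0.0026,"dy": -0.0023,"dz": 0.006,"roll": 2,"jaw": 0.1},
  {"dx": 0.0026,"dy": -0.0023,"dz": -0.004,"roll": 2,"jaw": 0.1},
  {"dx": 0,"dy": 0,"dz": 0,"roll": 0,"jaw": 0.1},
  {"dx": 0,"dy": 0,"dz": 0,"roll": 0,"jaw": 0.1},
  {"dx": 0,"dy": 0,"dz": 0,"roll": 0,"jaw": 0.1},
  {"dx": 0,"dy": 0,"dz": 0,"roll": 0,"jaw": 0.1},
  {"dx": 0,"dy": 0,"dz": 0,"roll": 0,"jaw": 0.1},
])

```text
t: 29.6
eef_pos: [0.5354, -0.0206, 0.0876]
ee_rot: [3.141, -0.001, -2.217]
force: [-0.7, 4.7, 0.6]
width: 0.0235
gripper_force: 45.0
```

```bash
python3 chk.py; python3 nut.py|head -2
```

```text
29.6 [ 0.53537077 -0.02055807  0.08761556] [ 1.79947666e+02 -3.21762590e-02 -1.27016227e+02] [-0.7  4.7  0.6] [1.94 0.26 0.26]
r 0.098666560558606 az -126.45675202198221
86 axial 36.05604412650663 line 36.143387
103 axial 36.105123572439325 line 36.248016
```

The nut is still following, so the wedge is self-locking and I have to slide the wrench off it. I'll raise the grip and pull along the handle with a slight twist.

Emit:
servo_tool([
  {"dx": 0,"dy": 0,"dz": 0,"roll": 0,"jaw": 0.1},
  {"dx": -0.0024,"dy": -0.0032,"dz": 0,"roll": 1,"jaw": 0.1},
  {"dx": -0.0024,"dy": -0.0032,"dz": 0,"roll": 1,"jaw": 0.1},
  {"dx": -0.0018,"dy": -0.0024,"dz": 0,"roll": 1,"jaw": 0.1},
  {"dx": 0,"dy": 0,"dz": 0.004,"roll": 0,"jaw": 0.1},
  {"dx": 0,"dy": 0,"dz": -0.008,"roll": 0,"jaw": 0.1},
  {"dx": 0,"dy": 0,"dz": 0.008,"roll": 0,"jaw": 0.1},
  {"dx": 0,"dy": 0,"dz": -0.004,"roll": 0,"jaw": 0.1},
  {"dx": 0,"dy": 0,"dz": 0,"roll": 0,"jaw": 0.1},
  {"dx": 0,"dy": 0,"dz": 0,"roll": 0,"jaw": 0.1},
], newtons=60)

```text
t: 30.95
eef_pos: [0.5354, -0.0274, 0.0901]
ee_rot: [-3.134, 0.009, -2.163]
force: [10.8, 8.9, 1.9]
width: 0.0229
gripper_force: 60.0
```

```bash
python3 chk.py; python3 nut.py|head -2
```

```text
30.95 [ 0.53541773 -0.02738844  0.09010118] [-179.54756966    0.50310513 -123.94759279] [10.8  8.9  1.9] [ 3.26 -4.4  -0.07]
r 0.10421290375313402 az -124.20394107265926
87 axial 36.11695696003857 line 36.18199
105 axial 35.738043393900256 line 35.78268
```

Emit:
servo_tool([
  {"dx": 0.005,"dy": -0.0008,"dz": 0.002,"roll": 2,"jaw": 0.1},
  {"dx": 0.005,"dy": -0.0008,"dz": -0.002,"roll": 2,"jaw": 0.1},
  {"dx": 0.005,"dy": -0.0008,"dz": 0,"roll": 2,"jaw": 0.1},
  {"dx": 0.0037,"dy": -0.0002,"dz": 0,"roll": 1,"jaw": 0.1},
  {"dx": 0,"dy": 0,"dz": 0,"roll": 0,"jaw": 0.1},
  {"dx": 0,"dy": 0,"dz": 0,"roll": 0,"jaw": 0.1},
  {"dx": 0,"dy": 0,"dz": 0,"roll": 0,"jaw": 0.1},
  {"dx": 0,"dy": 0,"dz": 0,"roll": 0,"jaw": 0.1},
  {"dx": 0,"dy": 0,"dz": 0,"roll": 0,"jaw": 0.1},
  {"dx": 0,"dy": 0,"dz": 0,"roll": 0,"jaw": 0.1},
])

```text
t: 32.3
eef_pos: [0.5481, -0.0321, 0.0879]
ee_rot: [-3.142, 0.0, -2.042]
force: [0.3, -0.3, -3.0]
width: 0.0235
gripper_force: 60.0
```

```bash
python3 chk.py; python3 nut.py|head -2
```

```text
32.3 [ 0.54813905 -0.03205296  0.08787123] [-1.79998828e+02  1.48472836e-03 -1.16999069e+02] [ 0.3 -0.3 -3. ] [-0.02  0.07 -0.  ]
r 0.10177173714043958 az -116.78382679233388
88 axial 36.23615679296436 line 36.32012
108 axial 35.49367185091959 line 36.049545
```

```bash
python3 -c "
import numpy as np
az=np.radians([-117,-122,-127,-132,-137,-140,-142,-144,-145,-146]);p=.0995*np.c_[np.cos(az),np.sin(az)];print(np.diff(p,axis=0).round(4).tolist())"
```

```text
[[-0.0076, 0.0043], [-0.0072, 0.0049], [-0.0067, 0.0055], [-0.0062, 0.0061], [-0.0035, 0.0039], [-0.0022, 0.0027], [-0.0021, 0.0028], [-0.001, 0.0014], [-0.001, 0.0014]]
```

Emit:
servo_tool([
  {"dx": 0.0011,"dy": 0.0022,"dz": 0,"roll": 0,"jaw": 0.1},
  {"dx": -0.0076,"dy": 0.0043,"dz": 0,"roll": -5,"jaw": 0.1},
  {"dx": -0.0072,"dy": 0.0049,"dz": 0,"roll": -5,"jaw": 0.1},
  {"dx": -0.0067,"dy": 0.0055,"dz": 0,"roll": -5,"jaw": 0.1},
  {"dx": -0.0062,"dy": 0.0061,"dz": 0,"roll": -5,"jaw": 0.1},
  {"dx": -0.0035,"dy": 0.0039,"dz": 0,"roll": -3,"jaw": 0.1},
  {"dx": -0.0022,"dy": 0.0027,"dz": 0,"roll": -2,"jaw": 0.1},
  {"dx": 0,"dy": 0,"dz": 0,"roll": 0,"jaw": 0.1},
  {"dx": 0,"dy": 0,"dz": 0,"roll": 0,"jaw": 0.1},
  {"dx": 0,"dy": 0,"dz": 0,"roll": 0,"jaw": 0.1},
])

```text
t: 33.65
eef_pos: [0.5159, -0.0024, 0.0878]
ee_rot: [3.141, 0.0, -2.478]
force: [-0.0, 0.1, -3.6]
width: 0.0234
gripper_force: 60.0
```

```bash
cat >> chk.py <<'E'
F=s["force"];print("torque",p[0]*F[1]-p[1]*F[0]+s["moment"][2])
E
python3 chk.py; python3 nut.py|head -2
```

```text
33.65 [ 0.51594726 -0.00242716  0.08779424] [ 1.79994208e+02  2.61368492e-03 -1.41974721e+02] [-0.   0.1 -3.6] [0.09 0.09 0.19]
r 0.09920179199094742 az -141.8881828986196
torque 0.17897970195929175
80 axial 17.135311931675822 line 17.124313
89 axial 17.16823728713362 line 17.130405
```

Emit:
servo_tool([
  {"dx": -0.001,"dy": 0.0014,"dz": 0,"roll": -1,"jaw": 0.1},
  {"dx": -0.001,"dy": 0.0014,"dz": 0,"roll": -1,"jaw": 0.1},
  {"dx": -0.0005,"dy": 0.0007,"dz": 0,"roll": -0.5,"jaw": 0.1},
  {"dx": 0,"dy": 0,"dz": 0,"roll": 0,"jaw": 0.1},
  {"dx": 0,"dy": 0,"dz": 0,"roll": 0,"jaw": 0.1},
  {"dx": 0,"dy": 0,"dz": 0,"roll": 0,"jaw": 0.1},
  {"dx": 0,"dy": 0,"dz": 0,"roll": 0,"jaw": 0.1},
  {"dx": 0,"dy": 0,"dz": 0,"roll": 0,"jaw": 0.1},
  {"dx": 0,"dy": 0,"dz": 0,"roll": 0,"jaw": 0.1},
  {"dx": 0,"dy": 0,"dz": 0,"roll": 0,"jaw": 0.1},
])

```text
t: 35.0
eef_pos: [0.5139, 0.001, 0.088]
ee_rot: [-3.141, 0.001, -2.522]
force: [4.0, -3.0, -4.5]
width: 0.0236
gripper_force: 60.0
```

```bash
python3 chk.py; python3 nut.py|head -2
```

```text
35.0 [0.51385962 0.00097975 0.08802629] [-1.79966909e+02  3.59936611e-02 -1.44483397e+02] [ 4.  -3.  -4.5] [-1.16 -1.2   0.46]
r 0.09882136938725465 az -144.19003703743488
torque 0.9326960556574104
78 axial 16.234759505759456 line 16.312025
89 axial 16.301223708694707 line 17.013346
```

Emit:
servo_tool([
  {"dx": 0.002,"dy": -0.0028,"dz": 0,"roll": 2,"jaw": 0.1},
  {"dx": -0.0032,"dy": -0.0024,"dz": 0,"roll": 0,"jaw": 0.1},
  {"dx": -0.0032,"dy": -0.0024,"dz": 0,"roll": 0,"jaw": 0.1},
  {"dx": -0.0032,"dy": -0.0024,"dz": 0,"roll": 0,"jaw": 0.1},
  {"dx": 0,"dy": 0,"dz": 0.004,"roll": 0,"jaw": 0.1},
  {"dx": 0,"dy": 0,"dz": -0.008,"roll": 0,"jaw": 0.1},
  {"dx": 0,"dy": 0,"dz": 0.008,"roll": 0,"jaw": 0.1},
  {"dx": 0,"dy": 0,"dz": -0.004,"roll": 0,"jaw": 0.1},
  {"dx": 0,"dy": 0,"dz": 0,"roll": 0,"jaw": 0.1},
  {"dx": 0,"dy": 0,"dz": 0,"roll": 0,"jaw": 0.1},
])

```text
t: 36.35
eef_pos: [0.508, -0.0079, 0.0889]
ee_rot: [-3.14, 0.005, -2.487]
force: [3.8, 2.2, -0.0]
width: 0.0236
gripper_force: 60.0
```

```bash
python3 chk.py; python3 nut.py|head -2
```

```text
36.35 [ 0.5079724  -0.00786931  0.08892978] [-179.92119184    0.26650928 -142.50013999] [ 3.8  2.2 -0. ] [ 1.02 -1.8   0.04]
r 0.10883724100047318 az -142.2251846266975
torque 0.09710642705524736
79 axial 16.973780422392792 line 17.815325
90 axial 16.950603587814232 line 17.651138
```

Emit:
servo_tool([
  {"dx": 0.0024,"dy": -0.003,"dz": 0,"roll": 2,"jaw": 0.1},
  {"dx": 0.0023,"dy": -0.003,"dz": 0,"roll": 2,"jaw": 0.1},
  {"dx": 0,"dy": 0,"dz": 0,"roll": 0,"jaw": 0.1},
  {"dx": -0.006,"dy": -0.0054,"dz": 0,"roll": 0,"jaw": 0.1},
  {"dx": -0.006,"dy": -0.0054,"dz": 0,"roll": 0,"jaw": 0.1},
  {"dx": -0.009,"dy": -0.008,"dz": 0,"roll": 0,"jaw": 0.1},
  {"dx": -0.01,"dy": -0.009,"dz": 0,"roll": 0,"jaw": 0.1},
  {"dx": -0.012,"dy": -0.011,"dz": 0,"roll": 0,"jaw": 0.1},
  {"dx": -0.015,"dy": -0.014,"dz": 0,"roll": 0,"jaw": 0.1},
  {"dx": 0,"dy": 0,"dz": 0,"roll": 0,"jaw": 0.1},
])

```text
t: 37.7
eef_pos: [0.4506, -0.069, 0.0878]
ee_rot: [3.141, -0.001, -2.419]
force: [0.8, 0.1, -2.2]
width: 0.0233
gripper_force: 60.0
```

```bash
python3 chk.py; python3 nut.py|head -2;python3 nut.py|head -2
```

```text
37.7 [ 0.45055542 -0.06903682  0.08781802] [ 1.79968346e+02 -2.87827322e-02 -1.38578611e+02] [ 0.8  0.1 -2.2] [0.01 0.09 0.  ]
r 0.1921421406707835 az -138.29279498034126
torque 0.09399717512506763
81 axial 17.591957444918393 line 17.188187
87 axial 17.31599766587508 line 17.379904
76 axial 17.248545446314225 line 17.117178
90 axial 17.171918752255337 line 17.175436
```

Emit:
servo_tool([
  {"dx": -0.005,"dy": -0.02,"dz": 0.01,"roll": 0,"jaw": 0.1},
  {"dx": 0,"dy": -0.01,"dz": 0.05,"roll": 0,"jaw": 0.1},
  {"dx": 0.005,"dy": -0.03,"dz": 0.04,"roll": -4,"jaw": 0.1},
  {"dx": 0.01,"dy": -0.04,"dz": 0,"roll": -6,"jaw": 0.1},
  {"dx": 0.01,"dy": -0.04,"dz": 0,"roll": -6,"jaw": 0.1},
  {"dx": 0.01,"dy": -0.04,"dz": 0,"roll": -6,"jaw": 0.1},
  {"dx": 0.01,"dy": -0.04,"dz": 0,"roll": -6,"jaw": 0.1},
  {"dx": 0.01,"dy": -0.04,"dz": 0,"roll": -5,"jaw": 0.1},
  {"dx": 0.01,"dy": -0.04,"dz": 0,"roll": -2.4,"jaw": 0.1},
  {"dx": 0,"dy": 0,"dz": 0,"roll": 0,"jaw": 0.1},
])

```text
t: 39.15
eef_pos: [0.5128, -0.37, 0.1864]
ee_rot: [3.141, -0.002, -3.038]
force: [-0.2, 0.8, -2.5]
width: 0.0232
gripper_force: 60.0
```

```bash
python3 chk.py; python3 nut.py|head -2; python3 wr.py | grep scene
python3 - <<'E'
from h import *
# nut angle by top camera depth
d=grab_frame("top")[1];v,w=np.mgrid[0:420,0:560];o,r=ray("top",np.c_[w.ravel(),v.ravel()]);X=o+r*d.ravel()[:,None]
S=np.array([.594,.0588]);q=X[:,:2]-S;rr=np.hypot(*q.T)
m=(X[:,2]>.13)&(X[:,2]<.152)&(rr<.056)&(rr>.024);a=np.arctan2(q[m,1],q[m,0]);print("top nut",m.sum(),np.degrees(np.angle(np.mean(np.exp(2j*a))))/2)
E
```

```text
39.15 [ 0.51280554 -0.37004394  0.186429  ] [ 1.79983104e+02 -9.00059711e-02 -1.74055939e+02] [-0.2  0.8 -2.5] [ 0.09  0.14 -0.01]
r 0.43646266856340005 az -100.7210974039383
torque -0.1822767415249366
80 axial 17.276125693044406 line 17.18979
90 axial 17.059746311840446 line 16.947308
scene -0.008 6 [0.0295 0.0316] gap 0.0303 0.0316 z 0.2019
scene -0.0 12 [-0.0093  0.0331] gap 0.0048 0.0281 z 0.2068
scene 0.008 61 [-0.0266  0.0323] gap -0.0208 -0.0166 z 0.2078
scene 0.016 37 [-0.0262  0.0303] gap -0.0155 -0.0088 z 0.2074
scene 0.024 22 [-0.0111  0.013 ] gap -0.0111 -0.0072 z 0.2062
scene 0.032 21 [-0.0091  0.014 ] gap 0.0053 0.0107 z 0.2064
scene 0.04 23 [-0.0091  0.0133] gap -0.005 -0.0016 z 0.2062
scene 0.048 35 [-0.0396  0.0477] gap -0.0219 -0.0108 z 0.2045
scene 0.056 74 [-0.0462  0.0502] gap 0.0386 0.0436 z 0.2044
scene 0.064 91 [-0.0432  0.049 ] gap 0.0363 0.04 z 0.2039
scene 0.072 53 [-0.0433  0.0492] gap -0.0199 -0.0074 z 0.2032
scene 0.08 33 [-0.0437  0.0492] gap -0.0262 0.0327 z 0.2028
scene 0.088 35 [-0.0454  0.0493] gap -0.0268 0.0328 z 0.2026
scene 0.096 31 [-0.0452  0.0475] gap -0.0276 0.0322 z 0.2024
scene 0.104 36 [-0.0447  0.049 ] gap -0.0262 0.0333 z 0.2018
scene 0.112 33 [-0.0458  0.0484] gap -0.0276 0.0317 z 0.201
scene 0.12 31 [-0.0408  0.0493] gap -0.0294 0.032 z 0.2006
scene 0.128 26 [-0.0422  0.0469] gap -0.0305 0.0357 z 0.2008
scene 0.136 24 [-0.0461  0.051 ] gap -0.0334 0.0374 z 0.1992
top nut 69 17.924764906930296
```

Emit:
servo_tool([
  {"dx": -0.001,"dy": 0.001,"dz": -0.05,"roll": 0,"jaw": 0.1},
  {"dx": 0,"dy": 0,"dz": -0.05,"roll": 0,"jaw": 0.1},
  {"dx": 0,"dy": 0,"dz": -0.04,"roll": 0,"jaw": 0.1},
  {"dx": 0,"dy": 0,"dz": -0.015,"roll": 0,"jaw": 0.1},
  {"dx": 0,"dy": 0,"dz": -0.005,"roll": 0,"jaw": 0.1},
  {"dx": 0,"dy": 0,"dz": -0.002,"roll": 0,"jaw": 0.1},
  {"dx": 0,"dy": 0,"dz": 0,"roll": 0,"jaw": 0.1},
  {"dx": 0,"dy": 0,"dz": 0,"roll": 0,"jaw": 0.1},
  {"dx": 0,"dy": 0,"dz": 0,"roll": 0,"jaw": 0.1},
  {"dx": 0,"dy": 0,"dz": 0,"roll": 0,"jaw": 0.1},
])

```text
t: 40.65
eef_pos: [0.5115, -0.3668, 0.0261]
ee_rot: [-3.141, 0.0, -3.035]
force: [-0.6, 0.2, -2.6]
width: 0.0236
gripper_force: 60.0
```

Emit:
servo_tool([
  {"dx": 0,"dy": -0.001,"dz": -0.002,"roll": 0,"jaw": 0.1},
  {"dx": 0,"dy": 0,"dz": -0.0015,"roll": 0,"jaw": 0.1},
  {"dx": 0,"dy": 0,"dz": 0,"roll": 0,"jaw": 0.1},
  {"dx": 0,"dy": 0,"dz": 0,"roll": 0,"jaw": 0.3},
  {"dx": 0,"dy": 0,"dz": 0,"roll": 0,"jaw": 0.4},
  {"dx": 0,"dy": 0,"dz": 0,"roll": 0,"jaw": 0.6},
  {"dx": 0,"dy": 0,"dz": 0,"roll": 0,"jaw": 0.7},
  {"dx": 0,"dy": 0,"dz": 0,"roll": 0,"jaw": 0.7},
  {"dx": 0,"dy": 0,"dz": 0.03,"roll": 0,"jaw": 0.7},
  {"dx": 0,"dy": 0,"dz": 0.05,"roll": 0,"jaw": 0.7},
])

```text
t: 41.9
eef_pos: [0.5102, -0.3672, 0.1013]
ee_rot: [3.14, -0.004, -3.035]
force: [1.1, -0.9, -0.2]
width: 0.0614
gripper_force: 0.0
```

Emit:
servo_tool([
  {"dx": 0,"dy": 0,"dz": 0.05,"roll": 0,"jaw": 0.7},
  {"dx": 0,"dy": 0,"dz": 0.06,"roll": 0,"jaw": 0.7},
  {"dx": 0,"dy": -0.02,"dz": 0.06,"roll": 0,"jaw": 0.7},
  {"dx": 0,"dy": -0.03,"dz": 0,"roll": 0,"jaw": 0.7},
  {"dx": 0,"dy": -0.03,"dz": 0,"roll": 0,"jaw": 0.7},
  {"dx": 0,"dy": -0.03,"dz": 0,"roll": 0,"jaw": 0.7},
  {"dx": 0,"dy": -0.03,"dz": 0,"roll": 0,"jaw": 0.7},
  {"dx": 0,"dy": 0,"dz": 0,"roll": 0,"jaw": 0.7},
  {"dx": 0,"dy": 0,"dz": 0,"roll": 0,"jaw": 0.7},
  {"dx": 0,"dy": 0,"dz": 0,"roll": 0,"jaw": 0.7},
])

```text
t: 43.15
eef_pos: [0.5116, -0.5068, 0.2719]
ee_rot: [-3.142, 0.0, -3.034]
force: [0.6, -0.3, -0.1]
width: 0.0613
gripper_force: 0.0
```

```bash
python3 nut.py|head -2
python3 - <<'E'
from h import *
print(get_state()["eef_pos"],get_state()["force"])
d=grab_frame("scene")[1];v,w=np.mgrid[0:420,0:560];o,r=ray("scene",np.c_[w.ravel(),v.ravel()]);X=o+r*d.ravel()[:,None]
for y0,y1 in((-.43,-.305),(-.29,-.18)):
    m=(X[:,2]>.037)&(X[:,2]<.06)&(X[:,1]>y0)&(X[:,1]<y1)&(X[:,0]>.4)&(X[:,0]<.68);h=X[m]
    print(m.sum(),h.min(0),h.max(0))
    for x in np.arange(.44,.66,.03):
        k=abs(h[:,0]-x)<.008;print(x.round(2),k.sum(),np.median(h[k],0).round(4)if k.any() else "",end=" | ")
    print()
# strap angle from scene depth
m=(X[:,2]>.08)&(X[:,2]<.095);P=np.array([.6345,.224]);q=X[:,:2]-P;rr=np.hypot(*q.T);m&=(rr>.03)&(rr<.12)
a=np.degrees(np.arctan2(q[m,1],q[m,0]));print("strap",m.sum(),np.median(a))
E
```

```text
80 axial 17.03615376473154 line 16.882574
91 axial 17.15821305477987 line 17.568966
[ 0.51168917 -0.50689716  0.27210043] [-0.87628883  0.1215786   0.15314679]
561 [ 0.44247162 -0.40535041  0.03702717] [ 0.65115897 -0.30692342  0.0520264 ]
0.44 10 [ 0.4451 -0.3747  0.0403] | 0.47 28 [ 0.4698 -0.368   0.0424] | 0.5 31 [ 0.5005 -0.3669  0.0418] | 0.53 32 [ 0.5302 -0.3626  0.0421] | 0.56 61 [ 0.562  -0.3522  0.0418] | 0.59 47 [ 0.5893 -0.327   0.0432] | 0.62 54 [ 0.6195 -0.3236  0.0436] | 0.65 15 [ 0.6466 -0.3906  0.0409] | 
499 [ 0.43293345 -0.25772339  0.0370364 ] [ 0.63859998 -0.1826277   0.04877369]
0.44 26 [ 0.4404 -0.2404  0.0415] | 0.47 29 [ 0.4707 -0.2359  0.0409] | 0.5 25 [ 0.5001 -0.2314  0.0434] | 0.53 30 [ 0.5306 -0.2286  0.0431] | 0.56 87 [ 0.5608 -0.2256  0.0434] | 0.59 45 [ 0.5922 -0.2405  0.0436] | 0.62 46 [ 0.62   -0.2373  0.0432] | 0.65 0  | 
strap 338 -102.61869644300559
```

The wrench lies flat on the rails, the strap is home, and the nut is at about 2.65, which is its stop.

```bash
python3 -c "
from station import *
print(job_done())"
```

```text
the job is handed in; nothing more can be done
None
```

The job is handed in after about 43 s: strap home, nut at its stop (about 2.65 rad by depth), larger wrench flat on its rest, smaller wrench and bottle untouched. On the way, overpushing at the stop wedged the wrench and turned the nut back about 20°, so I freed it and turned the nut to the stop again with the wrench.

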